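# Clear the prep board and drain its tray

## Task

Clear the vegetable offcuts off the prep board: swing the red clamp lever on the dock fully open, take out the white pusher and with it sweep every piece off the board's open edge into the steel catch tray, never touching the food with the gripper itself. Then stand the pusher back down in its dock, let go, and swing the clamp lever fully shut over it. Last, press the blue drain pedal right down to its stop, hold it about two seconds and let it spring back. Leave the mug and jar where they are.

Things in the scene. Friction and masses are not known exactly. Their poses are not given: they have to be found in the camera images.
- board: Fixed wooden prep board; origin under its middle, at worktop level. Top 60 mm above the worktop, clear over x -128..128, y -135..135 mm in its own frame, but for a rib 12 mm wide, 18 mm high along y at x = 0 that parts it into two bays. Rims 18 mm high, 12 mm thick along its -x, +x and -y sides; the +y edge (y = 135 mm) is open and drops into the steel catch tray fixed to it (see tray).
- tray (a point): Middle of the floor of the open steel catch tray on the board's +y side, 6 mm above the worktop. In the board's frame the inside spans x -134..134 mm, y 141..262 mm; the three outer walls are 80 mm high.
- pusher: Loose hand pusher, 0.22 kg, 85 mm high, same both ways round: white plastic head 100 (x) x 36 (y) x 40 mm high, on it a short neck and a dark wooden grip bar 84 (x) x 24 (y) mm, 55 to 85 mm above its underside. Origin: middle of its underside; z up. Stands by itself. Grasp the bar across y from above.
- dock: Fixed grey dock: a shallow socket 108 (x) x 44 (y) mm inside, 6 mm walls 22 mm high, black rubber floor 8 mm above the worktop; lever post 83 mm from its middle at the -x end. Origin: on the worktop under the socket's middle. The pusher stands in it with its x along the dock's x (either way round).
- dock_floor (a point): Middle of the socket's floor, where the pusher's origin sits when docked.
- clamp_hinge (a point): Hinge axis (vertical) of the clamp lever, on top of the post, at the underside of the lever, 99 mm above the worktop.
- clamp (a joint): Red clamp lever, rad. 0 = shut: it points along the dock's +x, 6 mm above the pusher's grip bar, which then cannot be lifted out. Grows as it swings level to the dock's -y side (clockwise from above) to 1.75 = fully open, stop. Stays where left; 0.5 N at the knob moves it. Arm 22 mm wide, 135 mm long, 99 to 112 mm above the worktop.
- clamp_knob (a point): Black upright round knob near the end of the clamp lever, 22 mm across, 42 mm high (111 to 153 mm above the worktop), 125 mm from the hinge axis. This point is on its axis, 134 mm above the worktop.
- carrot_a: Loose vegetable offcut: orange carrot piece, a disc 32 mm across, 24 mm high. Origin: middle of its underside as it lay at the start. May be absent (None).
- carrot_b: Loose vegetable offcut: orange carrot piece, a disc 34 mm across, 22 mm high. Origin: middle of its underside as it lay at the start. May be absent (None).
- courgette_a: Loose vegetable offcut: dark green courgette piece with pale green cut face, a disc 36 mm across, 24 mm high. Origin: middle of its underside as it lay at the start. May be absent (None).
- potato_a: Loose vegetable offcut: tan potato piece, rounded block 32 x 28 x 26 mm high. Origin: middle of its underside as it lay at the start. May be absent (None).
- potato_b: Loose vegetable offcut: tan potato piece, rounded block 28 x 26 x 24 mm high. Origin: middle of its underside as it lay at the start. May be absent (None).
- beet_a: Loose vegetable offcut: dark red beetroot piece, rounded block 30 x 30 x 26 mm high. Origin: middle of its underside as it lay at the start. May be absent (None).
- courgette_b: Loose vegetable offcut: dark green courgette piece with pale green cut face, a disc 34 mm across, 24 mm high. Origin: middle of its underside as it lay at the start. May be absent (None).
- beet_b: Loose vegetable offcut: dark red beetroot piece, rounded block 28 x 28 x 24 mm high. Origin: middle of its underside as it lay at the start. May be absent (None).
- pedal (a joint): Blue drain pedal, rad: 0 = up (at rest), 0.35 = down at its stop, where it is about level. Spring hinge, 8 N at the pad holds it down; springs back when let go.
- pedal_pad (a point): Top of the blue drain pedal's plate (60 x 62 mm) 45 mm out from its hinge, where to press; it moves with the plate: 62 mm above the worktop at rest, about 15 mm lower at the stop. The pedal sticks out +y (board frame) from the middle of the tray's outer wall; hinge along the board's x at board y = 282 mm.
- mug: Bystander: blue mug, 80 mm across, 90 mm high; origin under its middle. Leave alone.
- salt: Bystander: glass jar with black cap, 48 mm across, 75 mm high; origin under its middle. Leave alone.

How it is judged:
By the outcome, as a careful person would: the job done as asked, in the order asked, and still so for the second after the job is handed in, with the robot touching nothing.
Of carrot_a, carrot_b, courgette_a, potato_a, potato_b, beet_a, courgette_b, beet_b only 5 to 8 are there at a start; the rules pass over those that are not, and their reading is None.
At some moment in a run one of carrot_a, carrot_b, courgette_a, potato_a, potato_b, beet_a, courgette_b, beet_b may be knocked a few centimetres aside while the robot is not near it.
Once in a run the grip may slacken for a moment while it holds something.
It also fails if it takes over 184 s, if anything falls off the work surface, if the arm or the gripper's body presses on something with over 40 N, if the wrist force passes 120 N, or if a joint passes its speed limit or range.

## Robot

A 7-joint arm with a two-finger parallel gripper is mounted at the origin on the work surface. World frame = base frame: x ahead of the robot, y to its left, z up, the work surface at z = 0. Lengths are in m, angles in degrees, forces in N, time in s.
With the tool pointing down it reaches from about 0.4 to 0.85 m from the base axis. Payload 10.4 kg.
Tool frame: the origin (TCP) lies on the centre line of the jaws, within the pads' length; the fingertips stand ctrl.tip_extent ahead of it and the grasp point (between the pads) lies 5 mm behind it (ctrl.tip_extent is the distance from the TCP to the fingertips, in m); y points along the fingers, x is the direction in which the jaws open and shut, and the axes are right-handed (so a half turn about y gives the same grasp; the last joint's range is limited). The gripper opens to 85 mm and grips with 20 to 120 N. Pads are 22 mm wide; open, the fingers measure 114 mm over their backs; the gripper's body (76 mm by 85 mm) begins 54 mm behind the grasp point. The pads swing forward as they close: fully open they stand 13 mm farther back than shut.
Start: joints at [-69.305, 19.034, -3.707, 83.658, 1.238, 77.344, -5.071], TCP at [0.234, 0.58, 0.245] pointing down, gripper open.
Joint ranges: [-148.97, 148.97], [-28.65, 121.19], [-84.17, 76.75], [9.2, 138.47], [-72.65, 252.65], [3.7, 117.97], [-149.18, 149.18]. Speed limits (degrees/s): [127.2, 127.2, 159.86, 159.86, 180, 180, 180].

## Interface

Orientations are given as [roll, pitch, yaw] about the fixed x, y, z axes, in that order (R = Rz(yaw) Ry(pitch) Rx(roll)).
In Python, from cell import sensors, get_image, camera_params, ctrl gives the robot as it stands. The module is installed in compiled form; this text tells all that it offers.
- The arm moves only by the tool apply_moves, never from a script. Its argument "increments" is a list of rows, each a list of 3 entries, a list of its own where there are three numbers: the shift along the tool's x, y, z in cm, then the turn about the tool's y in degrees, then the gripper command: -1 is fully open, 1 is shut, values between are in proportion. A call has 1 to 8 rows; each row shifts and turns the pose as measured when the row begins, along the tool's axes as they then stand; what a row does not reach is not made up. A row lasts 1/12 s, in which the tool goes at most 41.7 mm and 7.16 degrees, less where a joint would pass 70% of its speed; a pose out of reach is approached as far as the arm can. A call is refused whole if a number of a shift passes 4.17 or a number of a turn 7.16, either way. A call with a gripper value outside its range is refused whole. The fingers move at their own pace and stop on an object; "force" is the grip in N (left out, the last holds). Time passes only in rows, so rows that do not move let the fingers close. It gives the time, the measured TCP pose, the force and the opening at its end, in the units of the state.
- sensors.observe(): the state, without advancing time (a new reading comes with each control period).
- get_image(name): name is "side" or "top"; returns the picture (480x640x3 uint8, red, green, blue); there is no depth.
- camera_params(name): a dict with "vertical_fov" (degrees; the focal length in pixels is half the picture's height over the tangent of half this angle, whatever the lens; pixels are square), "cx", "cy" (the principal point, pixels), "rvec" (rotation vector, rad) and "tvec" (3), from world to camera coordinates, as OpenCV has them. Camera axes: x right, y down, z forward; pixel columns grow to the right and rows downward; lengths in m; the calibration is good to about 2 mm. A picture is of the moment at which its call begins. camera_params takes no time and is no camera call.
- ctrl.hand_in(): hands the job in, once; it reports no verdict.
The state is a dict: "time_s": time; "joint_pos": joint angles; "qd": joint speeds; "effort": joint torques, N m; "ee_pos": TCP position; "tcp_rot": TCP orientation; "wrist_force": force on the tool from outside, world axes, zero at the start; "wrist_torque": the same for the moment, N m; "opening": finger opening in m.
Only numpy, scipy, OpenCV 4.12 (cv2) and the standard library are available. Lean on these libraries where they do the work, as an engineer would, in place of code of your own. Each camera call takes 0.05 s, during which the arm holds its last target.

## Working session

There is one attempt and no reset: what is moved stays moved. The work goes in short steps, Python scripts to look and compute and a tool call to move; the robot and the scene stay as the last step left them, time stands still between calls to the robot, and variables do not carry over. Pictures are saved under pics/ and viewed, and the job is handed in when it is done.

Besides the shell and the picture viewer there is one more tool, called in YAML: its name, and indented under it one key for each argument. apply_moves: Moves the arm, as the interface text tells. Its arguments: {"type":"object","properties":{"increments":{"type":"array","items":{"type":"array"}},"force":{"type":"number"}},"required":["increments"]}

```bash
mkdir -p pics
cat > h.py <<'E'
import numpy as np,cv2
from cell import sensors,get_image,camera_params,ctrl
from scipy.spatial.transform import Rotation as R
def K(n):
    p=camera_params(n); f=240/np.tan(np.radians(p['vertical_fov'])/2)
    return np.array([[f,0,p['cx']],[0,f,p['cy']],[0,0,1.]]),np.array(p['rvec'],float),np.array(p['tvec'],float)
def proj(n,P):
    k,r,t=K(n); return cv2.projectPoints(np.array(P,float).reshape(-1,3),r,t,k,None)[0].reshape(-1,2)
def ray(n,uv):
    k,r,t=K(n); M=cv2.Rodrigues(r)[0]; o=-M.T@t
    d=M.T@np.linalg.solve(k,[uv[0],uv[1],1]); return o,d/np.linalg.norm(d)
def onz(n,uv,z):
    o,d=ray(n,uv); return o+d*(z-o[2])/d[2]
def save(n,fn):
    im=get_image(n); cv2.imwrite('pics/'+fn,im[:,:,::-1]); return im
E
python3 - <<'E'
from h import *
for n in('side','top'):
    save(n,n+'0.png'); p=camera_params(n);print(p, ray(n,(320,240)))
print(sensors.observe(), ctrl.tip_extent)
E
```

```text
{'vertical_fov': 52.727547292483465, 'cx': 317.901096509317, 'cy': 238.9194437229121, 'rvec': array([ 0.21656768, -2.7449709 ,  1.39778728]), 'tvec': array([0.59504258, 0.13051146, 0.98663798])} (array([0.49183009, 0.80251049, 0.67723223]), array([ 0.10657658, -0.79975465, -0.59079094]))
{'vertical_fov': 50.103998782482925, 'cx': 316.67000284637226, 'cy': 234.8116583753301, 'rvec': array([ 2.12652164, -2.15326389,  0.20860526]), 'tvec': array([0.05259945, 0.61396227, 1.16404266])} (array([0.404384  , 0.07135406, 1.25143672]), array([ 0.16264998, -0.02809201, -0.98628384]))
{'time_s': 0.1, 'joint_pos': array([-69.30461312,  19.06832084,  -3.70864611,  83.70173769,
         1.23659502,  77.34190668,  -5.07110621]), 'qd': array([-0.02255343, -0.09725614, -0.05927305, -0.08469261, -0.07074785,
       -0.02412834, -0.00771792]), 'effort': array([ 2.63374612e-03, -6.26752496e+01,  4.98934498e-02, -3.92429066e+01,
        1.62246666e-02,  7.08870473e-03, -6.89748981e-05]), 'ee_pos': array([0.23389349, 0.57924432, 0.24459136]), 'tcp_rot': array([-9.00017357e+01,  7.21472983e-02,  6.80117179e+01]), 'wrist_force': array([-0.6248993 , -0.02321531,  0.00647666]), 'wrist_torque': array([-0.03460597,  0.02647153,  0.03520709]), 'opening': 0.0854620087315967} 0.014
```

View pics/side0.png

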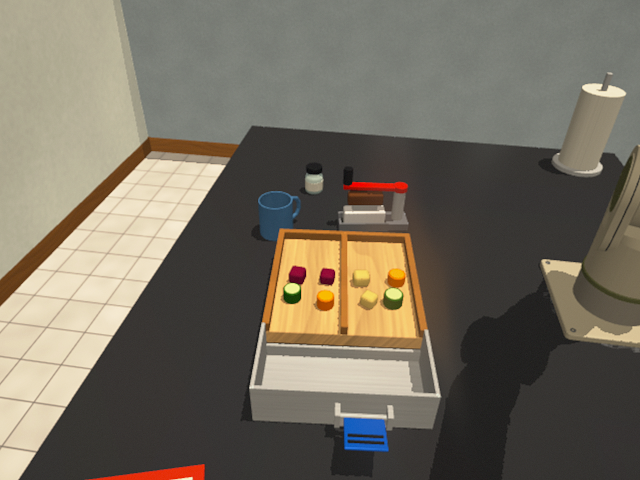

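View pics/top0.png

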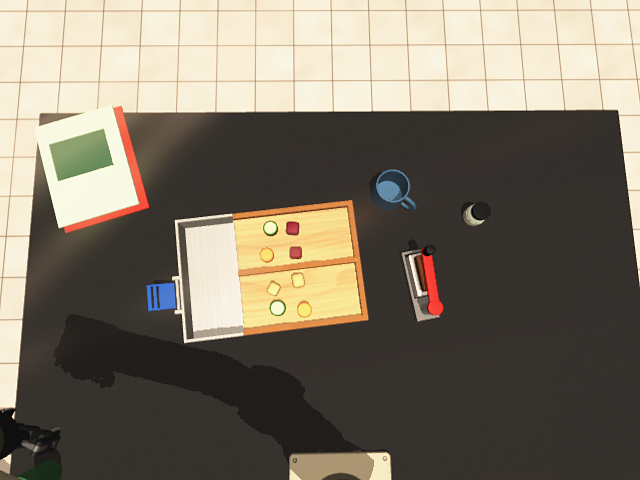

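Run:
```python
from h import *
t=cv2.imread('pics/top0.png'); s=cv2.imread('pics/side0.png')
c=cv2.resize(t[180:350,140:380],None,fx=3.3,fy=3.3,interpolation=cv2.INTER_CUBIC);cv2.imwrite('pics/c1.png',c)
c=cv2.resize(t[150:340,360:510],None,fx=3.1,fy=3.1,interpolation=cv2.INTER_CUBIC);cv2.imwrite('pics/c2.png',c)
c=cv2.resize(s[150:250,250:430],None,fx=4,fy=4,interpolation=cv2.INTER_CUBIC);cv2.imwrite('pics/c3.png',c)
```

```text
(no output)
```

View pics/c1.png

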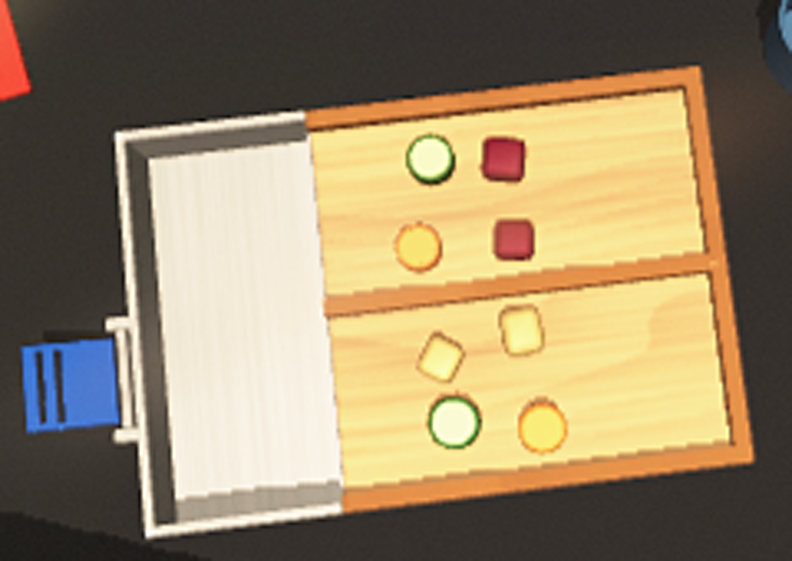

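View pics/c2.png

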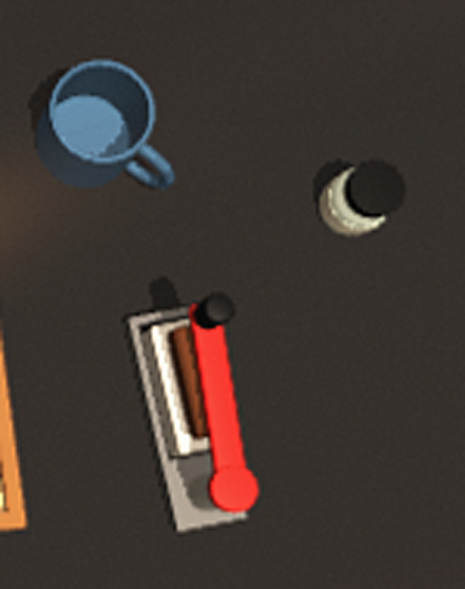

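View pics/c3.png

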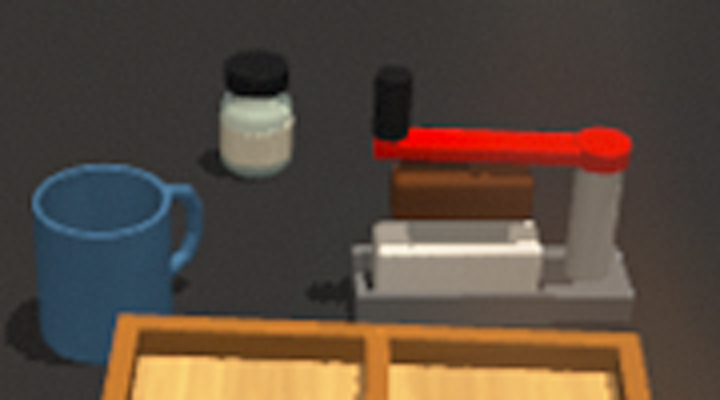

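Run:
```python
from h import *
A=lambda u,v:(140+(u+.5)/3.3-.5,180+(v+.5)/3.3-.5)
B=lambda u,v:(360+(u+.5)/3.1-.5,150+(v+.5)/3.1-.5)
c=[onz('top',A(*p),.078)[:2] for p in[(700,67),(753,462)]]
w=[onz('top',A(*p),.080)[:2] for p in[(116,132),(149,538)]]
e=[onz('top',A(*p),.060)[:2] for p in[(312,132),(341,487)]]
rib=[onz('top',A(*p),.078)[:2] for p in[(326,305),(712,262)]]
print('bd',c,np.linalg.norm(c[0]-c[1]),'tray',w,np.linalg.norm(w[0]-w[1]),np.linalg.norm(w[0]-c[0]),np.linalg.norm(w[1]-c[1]));print('edge',e,rib)
X=(c[0]-c[1])+(w[0]-w[1]); X/=np.linalg.norm(X); yv=(w[0]-c[0])+(w[1]-c[1]);
print('yaw',np.degrees(np.arctan2(X[1],X[0])),np.degrees(np.arctan2(-yv[0],yv[1])))
yaw=np.arctan2(X[1],X[0])
Y=np.array([-X[1],X[0]])
o=(c[0]+c[1])/2+Y*.147; print('origin',o)
for n,p in dict(cg1=(431,158),be1=(504,159),ca=(417,247),be2=(514,240),po1=(440,357),po2=(521,330),cg2=(455,421),ca2=(543,427)).items():
    q=onz('top',A(*p),.084)[:2]-o; print(n,np.round([q@X*1e3,q@Y*1e3],0))
h=onz('top',B(234,488),.112);k=onz('top',B(215,310),.153);print('hinge',h,'knob',k,np.linalg.norm((h-k)[:2]),np.degrees(np.arctan2(*(k-h)[1::-1])))
d=[onz('top',B(*p),.022)[:2] for p in[(127,318),(179,531)]];print('dock corner',d,np.linalg.norm(d[0]-d[1]),np.degrees(np.arctan2(*(d[0]-d[1])[::-1])))
print('jar',onz('top',B(374,188),.075),'mug',onz('top',B(103,110),.09))
print('pedal',onz('top',A(70,385),.06))
# side check
S=lambda u,v:(250+(u+.5)/4-.5,150+(v+.5)/4-.5)
for n,p,pp,zz in[('knobtop',(395,72),k,.153)]: print(n,S(*p),proj('side',pp))
print(proj('side',h),S(604,140))
for u in[(118,318),(640,338)]:print('side rim corners',onz('side',S(*u),.078))
print('jar side',onz('side',S(257,65),.075))
```

```text
bd [array([ 0.6925262 , -0.03828054]), array([ 0.41431603, -0.06738871])] 0.27972877233729815 tray [array([0.6490186 , 0.37363721]), array([0.3695035 , 0.34221331])] 0.28127593947190627 0.41420905529091223 0.41204609263225267
edge [array([0.65177693, 0.23931342]), array([0.40143845, 0.21598046])] [array([0.52567663, 0.22546232]), array([ 0.55251225, -0.04303007])]
yaw 6.19428591335053 6.136198491120954
origin [0.53755978 0.09330715]
cg1 [96. 49.]
be1 [89. -1.]
ca [34. 66.]
be2 [31. -2.]
po1 [-43.  58.]
po2 [-32.   1.]
cg2 [-88.  52.]
ca2 [-99.  -7.]
hinge [ 0.43933161 -0.21322527  0.112     ] knob [ 0.56167849 -0.19632545  0.153     ] 0.12350855019810622 7.864518258813217
dock corner [array([ 0.57490387, -0.15877418]), array([ 0.41010054, -0.19167643])] 0.16805562852523287 11.29040417054141
jar [ 0.66529722 -0.34189664  0.075     ] mug [ 0.72433281 -0.13459836  0.09      ]
pedal [0.47393303 0.40462261 0.06      ]
knobtop (348.375, 167.625) [[348.85281378 167.99573439]]
[[400.37055283 184.60916809]] (400.625, 184.625)
side rim corners [ 0.6925769  -0.03292446  0.078     ]
side rim corners [ 0.41387593 -0.06239248  0.078     ]
jar side [ 0.66508351 -0.3402472   0.075     ]
```

```bash
cat >> h.py <<'E'
def cur():
    s=sensors.observe(); M=R.from_euler('xyz',s['tcp_rot'],degrees=True).as_matrix()
    return np.array(s['ee_pos']),np.degrees(np.arctan2(M[1,0],M[0,0])),s
def plan(wps,g,n=None,step=.036):
    "wps: list of (x,y,z,psi) ; prints rows from measured pose"
    p,a,s=cur(); print('at',np.round(p,4),round(a,1),'op',round(s['opening'],4),'t',s['time_s'],'F',np.round(s['wrist_force'],1))
    rows=[]
    for w in wps:
        w=np.array(w,float); d=(w[3]-a+180)%360-180 if abs(w[3]-a)>185 else w[3]-a
        k=int(max(1,np.ceil(np.linalg.norm(w[:3]-p)/step),np.ceil(abs(d)/6.5)))
        dp=(w[:3]-p)/k; 
        for i in range(k):
            c,q=np.cos(np.radians(a)),np.sin(np.radians(a))
            rows.append([[float(round(100*(dp[0]*c+dp[1]*q),2)),float(round(-100*dp[2],2)),float(round(100*(-dp[0]*q+dp[1]*c),2))],float(round(-d/k,1)),g])
            a+=d/k
        p=w[:3]
    for i in range(0,len(rows),8): print(str(rows[i:i+8]))
E
python3 - <<'E'
from h import *
plan([(.45,.25,.26,0),(.561,-.196,.26,-82)],-.2)
E
```

```text
at [0.2339 0.5792 0.2446] 68.0 op 0.0855 t 0.1 F [-0.6 -0.   0. ]
[[[-2.04, -0.14, -2.94], 6.2, -0.2], [[-1.71, -0.14, -3.14], 6.2, -0.2], [[-1.36, -0.14, -3.31], 6.2, -0.2], [[-1.0, -0.14, -3.44], 6.2, -0.2], [[-0.62, -0.14, -3.53], 6.2, -0.2], [[-0.24, -0.14, -3.57], 6.2, -0.2], [[0.15, -0.14, -3.58], 6.2, -0.2], [[0.53, -0.14, -3.54], 6.2, -0.2]]
[[[0.91, -0.14, -3.46], 6.2, -0.2], [[1.28, -0.14, -3.34], 6.2, -0.2], [[1.63, -0.14, -3.19], 6.2, -0.2], [[0.85, -0.0, -3.43], 6.3, -0.2], [[1.23, -0.0, -3.32], 6.3, -0.2], [[1.58, -0.0, -3.16], 6.3, -0.2], [[1.92, -0.0, -2.97], 6.3, -0.2], [[2.23, -0.0, -2.74], 6.3, -0.2]]
[[[2.52, -0.0, -2.48], 6.3, -0.2], [[2.78, -0.0, -2.19], 6.3, -0.2], [[3.0, -0.0, -1.87], 6.3, -0.2], [[3.19, -0.0, -1.53], 6.3, -0.2], [[3.34, -0.0, -1.17], 6.3, -0.2], [[3.45, -0.0, -0.79], 6.3, -0.2], [[3.51, -0.0, -0.41], 6.3, -0.2], [[3.54, -0.0, -0.02], 6.3, -0.2]]
```

apply_moves:
  increments:
    - [[-2.0,-0.1,-2.9],6.2,-0.2]
    - [[-1.7,-0.1,-3.1],6.2,-0.2]
    - [[-1.4,-0.1,-3.3],6.2,-0.2]
    - [[-1.0,-0.1,-3.4],6.2,-0.2]
    - [[-0.6,-0.1,-3.5],6.2,-0.2]
    - [[-0.2,-0.1,-3.6],6.2,-0.2]
    - [[0.2,-0.1,-3.6],6.2,-0.2]
    - [[0.5,-0.1,-3.5],6.2,-0.2]
  force: 30

```text
time_s: 0.77
ee_pos: [0.3857, 0.3352, 0.2476]
tcp_rot: [-90.1, 0.5, 17.2]
wrist_force: [0.7, 1.0, 1.4]
opening: 0.051
```

apply_moves:
  increments:
    - [[0.9,-0.1,-3.5],6.2,-0.2]
    - [[1.3,-0.1,-3.3],6.2,-0.2]
    - [[1.6,-0.1,-3.2],6.2,-0.2]
    - [[0.9,0,-3.4],6.3,-0.2]
    - [[1.2,0,-3.3],6.3,-0.2]
    - [[1.6,0,-3.2],6.3,-0.2]
    - [[1.9,0,-3.0],6.3,-0.2]
    - [[2.2,0,-2.7],6.3,-0.2]

```text
time_s: 1.43
ee_pos: [0.4783, 0.0557, 0.2496]
tcp_rot: [-90.6, 0.3, -35.5]
wrist_force: [1.5, -0.3, 0.3]
opening: 0.0513
```

Run:
```python
from h import *
print(cur()[2]['joint_pos'])
plan([(.561,-.196,.25,-82)],-.2)
```

```text
[-3.87732910e+01  4.94029578e-02  2.68672059e+01  1.05110953e+02
  1.48505994e-01  7.54865093e+01 -4.74649207e+01]
at [0.4783 0.0557 0.2496] -35.5 op 0.0513 t 1.4333 F [ 1.5 -0.3  0.3]
[[[2.67, -0.0, -1.96], 5.8, -0.2], [[2.85, -0.0, -1.68], 5.8, -0.2], [[3.01, -0.0, -1.38], 5.8, -0.2], [[3.13, -0.0, -1.07], 5.8, -0.2], [[3.23, -0.0, -0.75], 5.8, -0.2], [[3.29, -0.0, -0.42], 5.8, -0.2], [[3.31, -0.0, -0.08], 5.8, -0.2], [[3.3, -0.0, 0.25], 5.8, -0.2]]
```

apply_moves:
  increments:
    - [[2.7,0,-2.0],5.8,-0.2]
    - [[2.9,0,-1.7],5.8,-0.2]
    - [[3.0,0,-1.4],5.8,-0.2]
    - [[3.1,0,-1.1],5.8,-0.2]
    - [[3.2,0,-0.8],5.8,-0.2]
    - [[3.3,0,-0.4],5.8,-0.2]
    - [[3.3,0,-0.1],5.8,-0.2]
    - [[3.3,0,0.3],5.8,-0.2]

```text
time_s: 2.1
ee_pos: [0.5552, -0.2123, 0.2495]
tcp_rot: [-90.6, -0.1, -84.3]
wrist_force: [0.5, 1.3, 1.3]
opening: 0.0512
```

Run:
```python
from h import *
print(cur()[2]['joint_pos'])
plan([(.561,-.196,.2,-82),(.561,-.196,.135,-82)],-.2)
```

```text
[-18.40914381  18.38343718  43.56369142  89.81058883 -12.43965061
  77.41436615 -57.80284402]
at [ 0.5552 -0.2123  0.2495] -84.3 op 0.0512 t 2.1 F [0.5 1.3 1.3]
[[[-0.78, 2.47, 0.37], -1.2, -0.2], [[-0.78, 2.47, 0.39], -1.2, -0.2], [[0.0, 3.25, 0.0], -0.0, -0.2], [[0.0, 3.25, 0.0], -0.0, -0.2]]
```

apply_moves:
  increments:
    - [[-0.8,1.5,0.4],-1.2,-0.2]
    - [[-0.8,1.5,0.4],-1.2,-0.2]
    - [[0,0,0],0,-0.2]
    - [[0,0,0],0,-0.2]

```text
time_s: 2.43
ee_pos: [0.5599, -0.2062, 0.2175]
tcp_rot: [-90.8, -0.5, -83.0]
wrist_force: [0.4, 0.5, -0.2]
opening: 0.0513
```

Run:
```python
from h import *
save('side','s1.png')
plan([(.561,-.196,.135,-82)],-.2,step=.02)
```

```text
at [ 0.5599 -0.2059  0.2174] -83.0 op 0.0514 t 2.4833 F [ 0.1  0.6 -0.6]
[[[-0.19, 1.65, 0.05], -0.2, -0.2], [[-0.19, 1.65, 0.05], -0.2, -0.2], [[-0.19, 1.65, 0.05], -0.2, -0.2], [[-0.19, 1.65, 0.05], -0.2, -0.2], [[-0.19, 1.65, 0.05], -0.2, -0.2]]
```

View pics/s1.png

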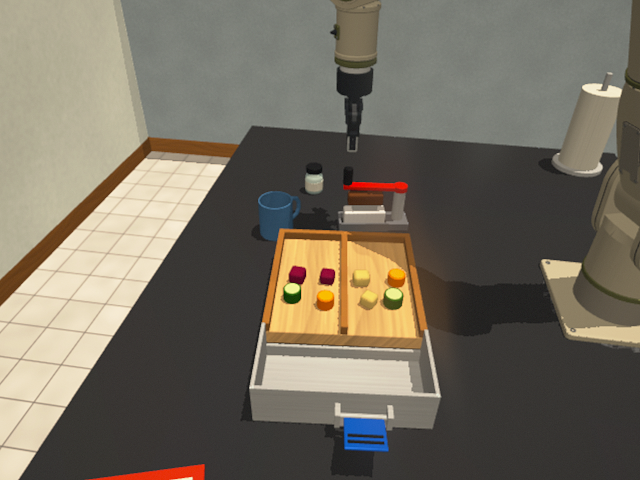

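apply_moves:
  increments:
    - [[-0.5,1.0,0.1],0,-0.2]
    - [[-0.4,1.5,0.1],0,-0.2]
    - [[0,1.8,0],0,-0.2]
    - [[0,1.8,0],0,-0.2]
    - [[0,1.5,0],0,-0.2]
    - [[0,0,0],0,-0.2]
    - [[0,0,0],0,-0.2]

```text
time_s: 3.07
ee_pos: [0.5615, -0.1934, 0.141]
tcp_rot: [-90.4, -0.4, -82.8]
wrist_force: [0.3, -0.6, -0.2]
opening: 0.0512
```

Run:
```python
from h import *
plan([(.561,-.196,.135,-82)],-.2,step=.02)
```

```text
at [ 0.5615 -0.1934  0.141 ] -82.8 op 0.0512 t 3.0667 F [ 0.3 -0.6 -0.2]
[[[0.26, 0.6, -0.08], -0.8, -0.2]]
```

apply_moves:
  increments:
    - [[0.2,0.4,-0.1],0,-0.2]
    - [[0,0,0],0,0.6]
    - [[0,0,0],0,0.6]
    - [[0,0,0],0,0.6]
    - [[0,0,0],0,0.6]
    - [[0,0,0],0,0.6]
  force: 20

```text
time_s: 3.57
ee_pos: [0.5618, -0.1954, 0.1396]
tcp_rot: [-90.2, -0.4, -82.8]
wrist_force: [1.5, -0.7, -4.2]
opening: 0.0213
```

Run:
```python
from h import *
H=np.array([.4393,-.2132])
p,a,s=cur()
th=np.degrees(np.arctan2(*(p[:2]-H)[::-1])); print(th,np.linalg.norm(p[:2]-H))
W=[]
for t in np.arange(th,-60,-8):
    W.append((H[0]+.1245*np.cos(np.radians(t-8)),H[1]+.1245*np.sin(np.radians(t-8)),p[2],-83+(t-8-th)*.55))
plan(W,.6)
```

```text
8.286681868557853 0.12376052277433461
at [ 0.5618 -0.1954  0.1396] -82.8 op 0.0213 t 3.5667 F [ 1.5 -0.7 -4.2]
[[[1.73, -0.0, -0.01], 4.6, 0.6], [[1.73, -0.0, -0.19], 4.4, 0.6], [[1.71, -0.0, -0.3], 4.4, 0.6], [[1.69, -0.0, -0.41], 4.4, 0.6], [[1.66, -0.0, -0.51], 4.4, 0.6], [[1.62, -0.0, -0.61], 4.4, 0.6], [[1.58, -0.0, -0.72], 4.4, 0.6], [[1.53, -0.0, -0.81], 4.4, 0.6]]
[[[1.48, -0.0, -0.91], 4.4, 0.6]]
```

apply_moves:
  increments:
    - [[1.7,-0.2,0],4.4,0.6]
    - [[1.7,-0.1,-0.2],4.4,0.6]
    - [[1.7,0,-0.3],4.4,0.6]
    - [[1.7,0,-0.4],4.4,0.6]

```text
time_s: 3.9
ee_pos: [0.5544, -0.2555, 0.1398]
tcp_rot: [-90.4, 0.0, -100.4]
wrist_force: [4.3, 1.8, 0.1]
opening: 0.0211
```

```bash
cat > arc.py <<'E'
from h import *
import sys
H=np.array([.4393,-.2132])
p,a,s=cur()
th=np.degrees(np.arctan2(*(p[:2]-H)[::-1])); print(th,np.linalg.norm(p[:2]-H),s['joint_pos'].round(0))
W=[];end=float(sys.argv[1]); k=float(sys.argv[2]); n=int(np.ceil(abs(th-end)/8)); r=.124
for t in np.linspace(th,end,n+1)[1:]:
    W.append((H[0]+r*np.cos(np.radians(t)),H[1]+r*np.sin(np.radians(t)),.1405,a+(t-th)*k))
plan(W,.6)
E
python3 arc.py -88 .5
```

```text
-20.18972386226887 0.12265604193375466 [-14.  27.  44.  95. -20.  67. -65.]
at [ 0.5544 -0.2555  0.1398] -100.4 op 0.0211 t 3.9 F [4.3 1.8 0.1]
[[[1.61, -0.07, -0.25], 3.8, 0.6], [[1.56, -0.0, -0.48], 3.8, 0.6], [[1.52, -0.0, -0.59], 3.8, 0.6], [[1.48, -0.0, -0.68], 3.8, 0.6], [[1.43, -0.0, -0.78], 3.8, 0.6], [[1.38, -0.0, -0.87], 3.8, 0.6], [[1.32, -0.0, -0.96], 3.8, 0.6], [[1.25, -0.0, -1.05], 3.8, 0.6]]
[[[1.18, -0.0, -1.13], 3.8, 0.6]]
```

Works well; continue.

apply_moves:
  increments:
    - [[1.6,0,-0.3],3.8,0.6]
    - [[1.6,0,-0.5],3.8,0.6]
    - [[1.5,0,-0.6],3.8,0.6]
    - [[1.5,0,-0.7],3.8,0.6]

```text
time_s: 4.23
ee_pos: [0.519, -0.3083, 0.14]
tcp_rot: [-90.3, 0.1, -116.3]
wrist_force: [3.3, 1.1, -3.4]
opening: 0.0216
```

```bash
python3 arc.py -92 .5
```

```text
-50.02632744357422 0.12412000327811795 [-11.  27.  49.  96. -22.  67. -73.]
at [ 0.519  -0.3083  0.14  ] -116.3 op 0.0216 t 4.2333 F [ 3.3  1.1 -3.4]
[[[1.34, -0.05, -0.7], 3.5, 0.6], [[1.3, -0.0, -0.77], 3.5, 0.6], [[1.25, -0.0, -0.85], 3.5, 0.6], [[1.2, -0.0, -0.93], 3.5, 0.6], [[1.14, -0.0, -1.0], 3.5, 0.6], [[1.07, -0.0, -1.06], 3.5, 0.6]]
```

apply_moves:
  increments:
    - [[1.3,0,-0.7],3.5,0.6]
    - [[1.3,0,-0.8],3.5,0.6]
    - [[1.3,0,-0.8],3.5,0.6]
    - [[1.2,0,-0.9],3.5,0.6]

```text
time_s: 4.57
ee_pos: [0.4656, -0.3353, 0.1403]
tcp_rot: [-90.2, 0.2, -131.0]
wrist_force: [3.3, 0.3, -4.6]
opening: 0.0212
```

```bash
python3 arc.py -94 .3
```

```text
-77.8449196406111 0.1249469498898047 [-12.  25.  54. 101. -22.  66. -82.]
at [ 0.4656 -0.3353  0.1403] -131.0 op 0.0212 t 4.5667 F [ 3.3  0.3 -4.6]
[[[0.84, -0.02, -0.82], 1.6, 0.6], [[0.85, -0.0, -0.8], 1.6, 0.6], [[0.79, -0.0, -0.85], 1.6, 0.6]]
```

apply_moves:
  increments:
    - [[0.8,0,-0.8],1.6,0.6]
    - [[0.6,0,-0.6],1,0.6]
    - [[0.4,0,-0.5],0,0.6]
    - [[0.3,0,-0.3],0,0.6]
    - [[0.3,0,-0.3],0,0.6]
    - [[0.0,0,0],0,0.6]

```text
time_s: 5.07
ee_pos: [0.4374, -0.3355, 0.1419]
tcp_rot: [-89.2, 0.7, -133.4]
wrist_force: [-0.0, -8.3, -11.7]
opening: 0.0214
```

```bash
python3 arc.py -96 .3
```

```text
-90.90902539867179 0.1222986320754421 [-14.  21.  56. 105. -20.  63. -84.]
at [ 0.4374 -0.3355  0.1419] -133.4 op 0.0214 t 5.0667 F [ -0.   -8.3 -11.7]
[[[0.83, 0.14, -0.73], 1.5, 0.6]]
```

apply_moves:
  increments:
    - [[0.4,0,-0.1],0,0.6]
    - [[0.3,0,-0.3],0,0.6]
    - [[0.3,0,-0.3],0,0.6]
    - [[0.3,0,-0.3],0,0.6]

```text
time_s: 5.4
ee_pos: [0.4346, -0.3338, 0.1431]
tcp_rot: [-88.1, 1.2, -132.2]
wrist_force: [15.4, -3.1, -13.8]
opening: 0.0213
```

```bash
python3 arc.py -96 .3; python3 -c "
from h import *
save('top','t2.png')
c=cv2.imread('pics/t2.png');cv2.imwrite('pics/t2c.png',cv2.resize(c[150:400,350:550],None,fx=2.4,fy=2.4))"
```

```text
-92.24348935309037 0.12071315007389649 [-15.  19.  57. 107. -19.  62. -83.]
at [ 0.4346 -0.3338  0.1431] -132.2 op 0.0213 t 5.4 F [ 15.4  -3.1 -13.8]
[[[0.75, 0.26, -0.43], 1.1, 0.6]]
```

View pics/t2c.png

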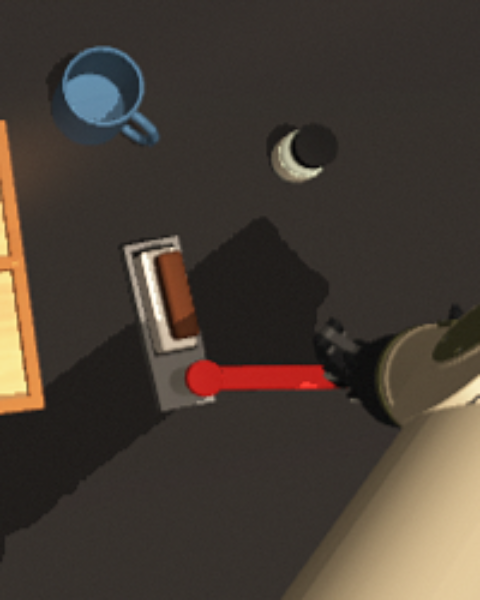

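apply_moves:
  increments:
    - [[0,0,0],0,-0.4]
    - [[0,0,0],0,-0.4]
    - [[0,0,0],0,-0.4]
    - [[0,-1.5,0],0,-0.4]
    - [[0,-3,0],0,-0.4]
    - [[0,-3,0],0,-1]
    - [[0,0,0],0,-1]

```text
time_s: 6.03
ee_pos: [0.4303, -0.3316, 0.221]
tcp_rot: [-88.3, 1.2, -131.8]
wrist_force: [0.2, -1.0, 0.4]
opening: 0.0815
```

Run:
```python
from h import *
B=lambda u,v:(350+(u+.5)/2.4-.5,150+(v+.5)/2.4-.5)
q=[onz('top',B(*p),.030)[:2] for p in[(123,244),(179,235),(162,411)]]
print(q,np.degrees(np.arctan2(*(q[0]-q[2])[::-1])),np.linalg.norm(q[0]-q[1]),np.linalg.norm(q[0]-q[2]))
r=[onz('top',B(*p),.093)[:2] for p in[(155,256),(180,249),(199,332),(175,339)]]
print('bar',r,np.mean(r,0)); v=r[0]+r[1]-r[2]-r[3];print(np.degrees(np.arctan2(v[1],v[0])),np.linalg.norm(v)/2)
im=save('top','t3.png')
plan([(.52,-.2,.2,-80)],-1)
```

```text
[array([ 0.57589291, -0.15816277]), array([ 0.58438733, -0.21509754]), array([ 0.41005422, -0.18950328])] 10.701655752280697 0.057564950524056434 0.16877410546350224
bar [array([ 0.55517922, -0.1763739 ]), array([ 0.56161868, -0.20059705]), array([ 0.48259867, -0.21456377]), array([ 0.47632913, -0.19154064])] [ 0.51893143 -0.19576884]
10.455766491739672 0.08026787634578145
at [ 0.4299 -0.3308  0.2189] -131.7 op 0.085 t 6.0833 F [-0.4  0.6  0.4]
[[[-1.97, 0.24, -0.25], -6.5, -1], [[-1.98, 0.24, -0.02], -6.5, -1], [[-1.98, 0.24, 0.2], -6.5, -1], [[-1.94, 0.24, 0.42], -6.5, -1], [[-1.88, 0.24, 0.64], -6.5, -1], [[-1.8, 0.24, 0.84], -6.5, -1], [[-1.69, 0.24, 1.04], -6.5, -1], [[-1.56, 0.24, 1.22], -6.5, -1]]
```

View pics/t3.png

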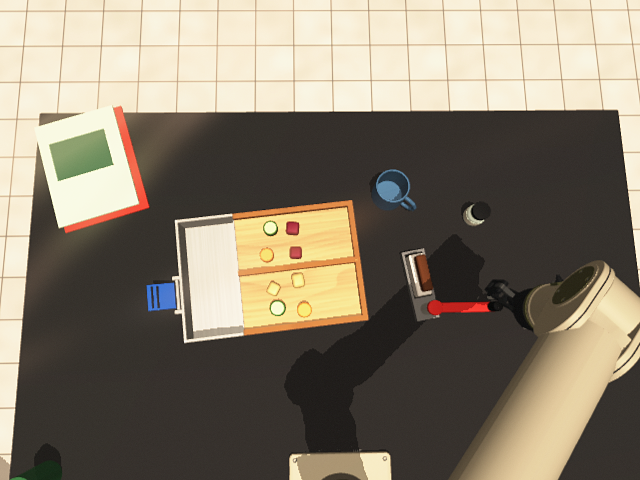

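apply_moves:
  increments:
    - [[-2.0,0.2,-0.3],-6.5,-1]
    - [[-2.0,0.2,0],-6.5,-1]
    - [[-2.0,0.2,0.2],-6.5,-1]
    - [[-1.9,0.2,0.4],-6.5,-1]
    - [[-1.9,0.2,0.6],-6.5,-1]
    - [[-1.8,0.2,0.8],-6.5,-1]
    - [[-1.7,0.2,1.0],-6.5,-1]
    - [[-1.6,0.2,1.2],-6.5,-1]

```text
time_s: 6.75
ee_pos: [0.5142, -0.196, 0.2]
tcp_rot: [-88.4, -0.5, -78.0]
wrist_force: [-0.8, -0.2, 0.0]
opening: 0.0855
```

apply_moves:
  increments:
    - [[0,0,0],0,-1]
    - [[0,0,0],0,-1]

```text
time_s: 6.92
ee_pos: [0.5152, -0.1913, 0.1975]
tcp_rot: [-88.6, -0.3, -77.2]
wrist_force: [-0.0, -1.0, -0.2]
opening: 0.0851
```

Run:
```python
from h import *
print(cur()[2]['tcp_rot'])
plan([(.5195,-.1958,.14,-79.5)],-1,step=.02)
```

```text
[-88.63183692  -0.33798824 -77.2049356 ]
at [ 0.5152 -0.1913  0.1975] -77.2 op 0.0851 t 6.9167 F [-0.  -1.  -0.2]
[[[0.18, 1.92, 0.11], 0.8, -1], [[0.18, 1.92, 0.11], 0.8, -1], [[0.18, 1.92, 0.11], 0.8, -1]]
```

apply_moves:
  increments:
    - [[0.2,1.9,0.1],0.8,-1]
    - [[0.2,1.9,0.1],0.8,-1]
    - [[0.2,1.9,0.1],0.8,-1]
    - [[0,0,0],0,-1]
    - [[0,0,0],0,-1]

```text
time_s: 7.33
ee_pos: [0.5184, -0.1994, 0.1373]
tcp_rot: [-88.8, -0.3, -80.2]
wrist_force: [0.3, -0.9, 0.8]
opening: 0.0853
```

Run:
```python
from h import *
print(cur()[2]['tcp_rot'])
save('side','s4.png')
plan([(.5195,-.1958,.075,-79.5)],-1,step=.02)
c=cv2.imread('pics/s4.png');cv2.imwrite('pics/s4c.png',cv2.resize(c[60:260,250:450],None,fx=3,fy=3))
```

```text
[-88.75473648  -0.25543341 -80.22661526]
at [ 0.5182 -0.1993  0.1374] -80.2 op 0.0856 t 7.3833 F [-0.4 -0.1  0.4]
[[[-0.08, 1.56, 0.05], -0.2, -1], [[-0.08, 1.56, 0.05], -0.2, -1], [[-0.08, 1.56, 0.05], -0.2, -1], [[-0.08, 1.56, 0.05], -0.2, -1]]
```

View pics/s4c.png

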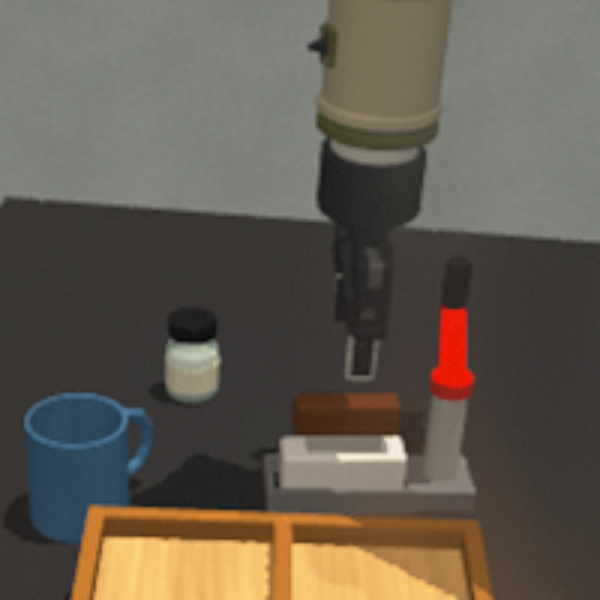

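Gripper (tip ~ (360,380) in the crop) is centred over the bar ((345,400)), lever open behind. Descend.

apply_moves:
  increments:
    - [[-0.2,1.5,0.1],-0.2,-1]
    - [[-0.1,1.6,0],0,-1]
    - [[0,1.6,0],0,-1]
    - [[0,1.2,0],0,-1]
    - [[0,0,0],0,-1]
    - [[0,0,0],0,-1]

```text
time_s: 7.88
ee_pos: [0.5223, -0.1985, 0.0829]
tcp_rot: [-88.3, -0.4, -80.2]
wrist_force: [-0.2, -0.7, -0.7]
opening: 0.0854
```

Run:
```python
from h import *
plan([(.5195,-.1958,.073,-79.5)],-1,step=.02)
```

```text
at [ 0.5223 -0.1985  0.0829] -80.2 op 0.0854 t 7.8833 F [-0.2 -0.7 -0.7]
[[[-0.31, 0.99, -0.23], -0.7, -1]]
```

apply_moves:
  increments:
    - [[-0.3,0.8,-0.2],-0.7,-1]
    - [[0,0,0],0,-1]
    - [[0,0,0],0,0.9]
    - [[0,0,0],0,0.9]
    - [[0,0,0],0,0.9]
    - [[0,0,0],0,0.9]
    - [[0,0,0],0,0.9]
    - [[0,0,0],0,0.9]
  force: 60

```text
time_s: 8.55
ee_pos: [0.5218, -0.1964, 0.0782]
tcp_rot: [-88.0, -0.5, -79.4]
wrist_force: [0.3, -0.4, -0.8]
opening: 0.0231
```

Run:
```python
from h import *
plan([(.5195,-.1958,.073,-79.5)],-1,step=.02)
```

```text
at [ 0.5218 -0.1964  0.0782] -79.4 op 0.0231 t 8.55 F [ 0.3 -0.4 -0.8]
[[[-0.1, 0.52, -0.22], 0.1, -1]]
```

```bash
cat >> h.py <<'E'
BO=np.array([.5376,.0933]); BY=6.17
def b2w(x,y): 
    c,s=np.cos(np.radians(BY)),np.sin(np.radians(BY)); return BO+np.array([c*x-s*y,s*x+c*y])/1000
def w2b(p):
    c,s=np.cos(np.radians(BY)),np.sin(np.radians(BY)); d=(np.array(p)[:2]-BO)*1000; return np.array([c*d[0]+s*d[1],-s*d[0]+c*d[1]])
E
python3 - <<'E'
from h import *
p=b2w(67,-80); print(p)
plan([(.5218,-.1964,.19,-79.4),(p[0],p[1],.19,-83.8)],.9,step=.03)
E
```

```text
[0.6128102  0.02096449]
at [ 0.5218 -0.1964  0.0782] -79.4 op 0.0231 t 8.55 F [ 0.3 -0.4 -0.8]
[[[0.0, -2.8, -0.0], -0.0, 0.9], [[0.0, -2.8, -0.0], -0.0, 0.9], [[0.0, -2.8, -0.0], -0.0, 0.9], [[0.0, -2.8, -0.0], -0.0, 0.9], [[-2.46, -0.0, 1.62], 0.5, 0.9], [[-2.48, -0.0, 1.59], 0.5, 0.9], [[-2.49, -0.0, 1.57], 0.5, 0.9], [[-2.51, -0.0, 1.55], 0.5, 0.9]]
[[[-2.52, -0.0, 1.52], 0.5, 0.9], [[-2.54, -0.0, 1.5], 0.5, 0.9], [[-2.55, -0.0, 1.47], 0.5, 0.9], [[-2.56, -0.0, 1.45], 0.5, 0.9]]
```

apply_moves:
  increments:
    - [[0,-1.5,0],0,0.9]
    - [[0,-2.5,0],0,0.9]
    - [[0,-2.8,0],0,0.9]
    - [[0,-2.8,0],0,0.9]
    - [[0,-1.0,0],0,0.9]
    - [[0,0,0],0,0.9]

```text
time_s: 9.05
ee_pos: [0.5152, -0.1955, 0.185]
tcp_rot: [-88.5, -0.3, -79.4]
wrist_force: [0.4, -0.5, -2.6]
opening: 0.023
```

Run:
```python
from h import *
p=b2w(67,-80)
plan([(p[0],p[1],.18,-83.8)],.9,step=.03)
save('side','s5.png')
c=cv2.imread('pics/s5.png');cv2.imwrite('pics/s5c.png',cv2.resize(c[60:260,250:450],None,fx=3,fy=3))
```

```text
at [ 0.5152 -0.1955  0.185 ] -79.4 op 0.023 t 9.05 F [ 0.4 -0.5 -2.6]
[[[-2.44, 0.06, 1.7], 0.5, 0.9], [[-2.45, 0.06, 1.67], 0.5, 0.9], [[-2.47, 0.06, 1.65], 0.5, 0.9], [[-2.48, 0.06, 1.63], 0.5, 0.9], [[-2.5, 0.06, 1.6], 0.5, 0.9], [[-2.51, 0.06, 1.58], 0.5, 0.9], [[-2.53, 0.06, 1.55], 0.5, 0.9], [[-2.54, 0.06, 1.53], 0.5, 0.9]]
```

View pics/s5c.png

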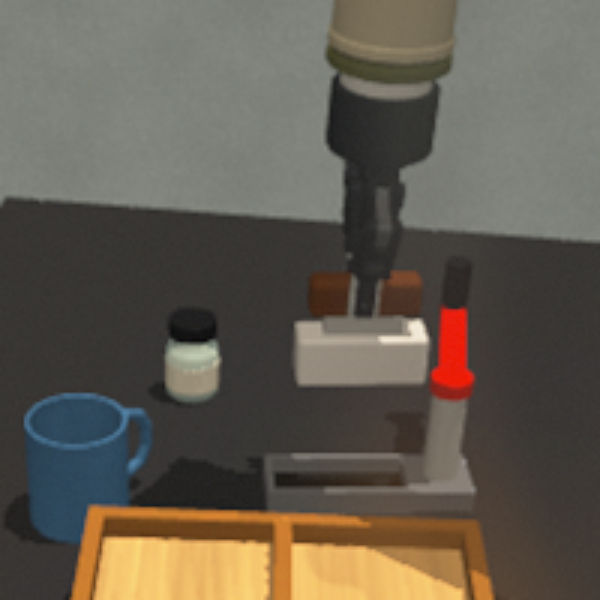

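apply_moves:
  increments:
    - [[-1.5,0.1,1.2],0.5,0.9]
    - [[-2.5,0,1.7],0.5,0.9]
    - [[-2.5,0,1.7],0.5,0.9]
    - [[-2.5,0,1.6],0.5,0.9]
    - [[-2.5,0,1.6],0.5,0.9]
    - [[-2.5,0,1.6],0.5,0.9]
    - [[-2.5,0,1.6],0.5,0.9]
    - [[-2.5,0,1.5],0.5,0.9]

```text
time_s: 9.77
ee_pos: [0.6061, 0.0121, 0.1693]
tcp_rot: [-89.4, -0.2, -84.4]
wrist_force: [0.1, -0.5, -3.3]
opening: 0.0231
```

apply_moves:
  increments:
    - [[-0.5,0,0],0,0.9]
    - [[0,0,0],0,0.9]

```text
time_s: 9.93
ee_pos: [0.6057, 0.0257, 0.1638]
tcp_rot: [-89.8, -0.1, -83.9]
wrist_force: [-1.2, -1.4, -2.6]
opening: 0.0234
```

Run:
```python
from h import *
p=b2w(67,-80)
print(w2b(cur()[0]), cur()[2]['tcp_rot'],cur()[2]['joint_pos'].round(0))
plan([(p[0],p[1],.135,-83.8)],.9,step=.02)
save('top','t6.png');im=save('side','s6.png')
```

```text
[ 60.44781503 -74.4985523 ] [-89.76485582  -0.14474365 -83.87544557] [-39.  23.  40.  95. -16.  68. -78.]
at [0.6057 0.0257 0.1638] -83.9 op 0.0234 t 9.9333 F [-1.2 -1.4 -2.6]
[[[0.27, 1.44, 0.33], -0.0, 0.9], [[0.28, 1.44, 0.33], -0.0, 0.9]]
```

View pics/t6.png

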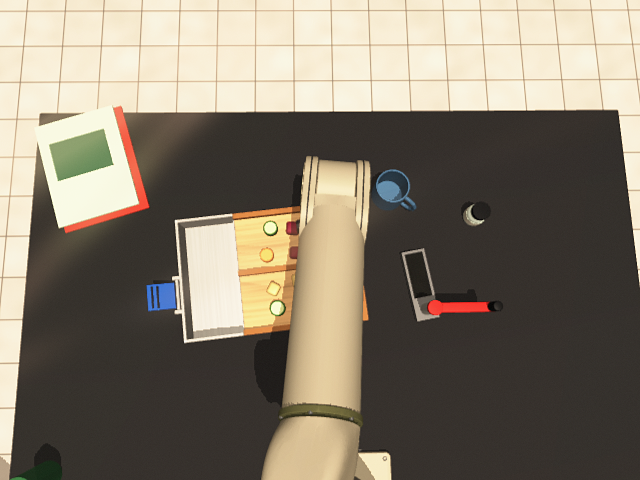

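View pics/s6.png

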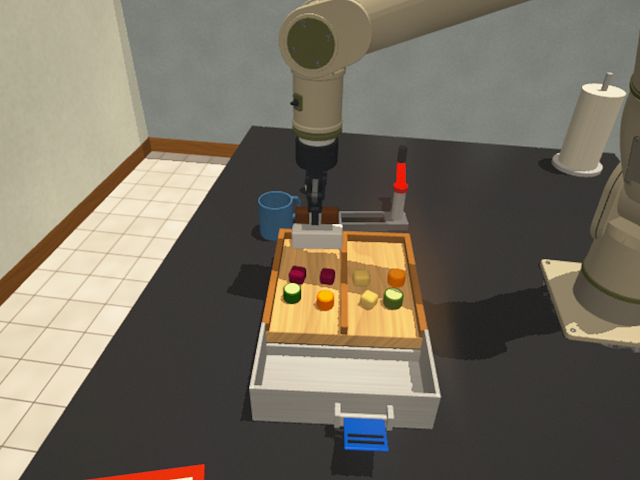

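apply_moves:
  increments:
    - [[0.3,0.6,0.3],0,0.9]
    - [[0.2,0.8,0.3],0,0.9]
    - [[0,0.8,0],0,0.9]
    - [[0,0.3,0],0,0.9]
    - [[0,0,0],0,0.9]

```text
time_s: 10.45
ee_pos: [0.6111, 0.0127, 0.1351]
tcp_rot: [-89.9, -0.2, -84.4]
wrist_force: [0.2, 0.4, -1.9]
opening: 0.023
```

```bash
cat > st.py <<'E'
from h import *
import sys
p,a,s=cur(); print('board',w2b(p).round(1),'z',p[2].round(4),'psi',round(a,1),'op',round(s['opening'],4),'F',s['wrist_force'].round(1),'t',s['time_s'])
if len(sys.argv)>1:
    x,y,z=map(float,sys.argv[1:4]); q=b2w(x,y); plan([(q[0],q[1],z,-83.8)],.9,step=float(sys.argv[4]))
E
python3 st.py 67 -80 .132 .02
```

```text
board [ 64.4 -88. ] z 0.1351 psi -84.4 op 0.023 F [ 0.2  0.4 -1.9] t 10.45
at [0.6111 0.0127 0.1351] -84.4 op 0.023 t 10.45 F [ 0.2  0.4 -1.9]
[[[-0.81, 0.31, 0.25], -0.6, 0.9]]
```

apply_moves:
  increments:
    - [[-0.8,0.2,0.3],-0.6,0.9]
    - [[-1.5,0,0],0,0.9]
    - [[-1.5,0,0],0,0.9]
    - [[-1.5,0,0],0,0.9]

```text
time_s: 10.78
ee_pos: [0.6089, 0.0627, 0.1327]
tcp_rot: [-89.8, -0.3, -84.2]
wrist_force: [0.2, 0.3, -2.2]
opening: 0.0231
```

```bash
python3 st.py 67 100 .132 .015
```

```text
board [ 67.6 -38.1] z 0.1327 psi -84.2 op 0.0231 F [ 0.2  0.3 -2.2] t 10.7833
at [0.6089 0.0627 0.1327] -84.2 op 0.0231 t 10.7833 F [ 0.2  0.3 -2.2]
[[[-1.38, 0.01, -0.01], -0.0, 0.9], [[-1.38, 0.01, -0.01], -0.0, 0.9], [[-1.38, 0.01, -0.01], -0.0, 0.9], [[-1.38, 0.01, -0.01], -0.0, 0.9], [[-1.38, 0.01, -0.01], -0.0, 0.9], [[-1.38, 0.01, -0.01], -0.0, 0.9], [[-1.38, 0.01, -0.01], -0.0, 0.9], [[-1.38, 0.01, -0.01], -0.0, 0.9]]
[[[-1.38, 0.01, -0.01], -0.0, 0.9], [[-1.38, 0.01, -0.01], -0.0, 0.9]]
```

apply_moves:
  increments:
    - [[-1.4,0,0],0,0.9]
    - [[-1.4,0,0],0,0.9]
    - [[-1.4,0,0],0,0.9]
    - [[-1.4,0,0],0,0.9]
    - [[-1.4,0,0],0,0.9]

```text
time_s: 11.2
ee_pos: [0.6018, 0.1391, 0.1331]
tcp_rot: [-89.7, -0.3, -84.0]
wrist_force: [0.8, -0.3, -2.6]
opening: 0.0231
```

```bash
python3 st.py 67 140 .132 .015; python3 -c "
from h import *
save('side','s7.png')"
```

```text
board [68.8 38.7] z 0.1331 psi -84.0 op 0.0231 F [ 0.8 -0.3 -2.6] t 11.2
at [0.6018 0.1391 0.1331] -84.0 op 0.0231 t 11.2 F [ 0.8 -0.3 -2.6]
[[[-1.45, 0.02, -0.03], -0.0, 0.9], [[-1.45, 0.02, -0.03], -0.0, 0.9], [[-1.45, 0.02, -0.03], -0.0, 0.9], [[-1.45, 0.02, -0.03], -0.0, 0.9], [[-1.45, 0.02, -0.03], -0.0, 0.9], [[-1.45, 0.02, -0.03], -0.0, 0.9], [[-1.45, 0.02, -0.03], -0.0, 0.9]]
```

View pics/s7.png

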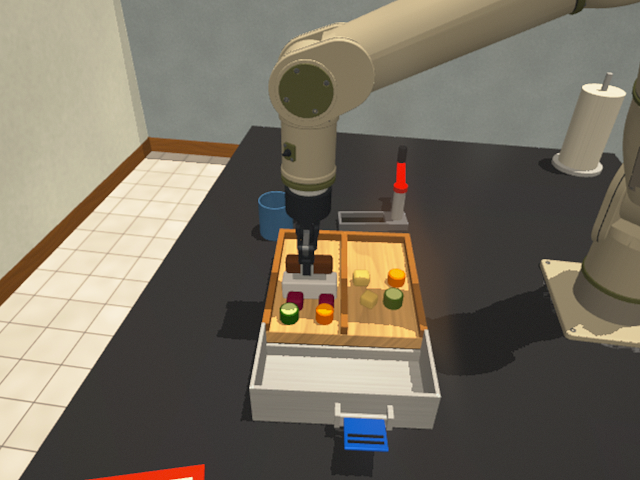

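apply_moves:
  increments:
    - [[-1.4,0.1,-0.1],0,0.9]
    - [[-1.4,0,0],0,0.9]
    - [[-1.4,0,0],0,0.9]
    - [[-1.4,0,0],0,0.9]
    - [[-1.4,0,0],0,0.9]

```text
time_s: 11.67
ee_pos: [0.5926, 0.2172, 0.1322]
tcp_rot: [-89.7, -0.2, -83.8]
wrist_force: [-0.2, -0.6, -2.1]
opening: 0.0231
```

```bash
python3 st.py 67 140 .133 .015; python3 -c "
from h import *
save('side','s8.png')"
```

```text
board [ 68.  117.3] z 0.1322 psi -83.8 op 0.0231 F [-0.2 -0.6 -2.1] t 11.6667
at [0.5926 0.2172 0.1322] -83.8 op 0.0231 t 11.6667 F [-0.2 -0.6 -2.1]
[[[-1.14, -0.04, -0.05], -0.0, 0.9], [[-1.14, -0.04, -0.05], -0.0, 0.9]]
```

View pics/s8.png

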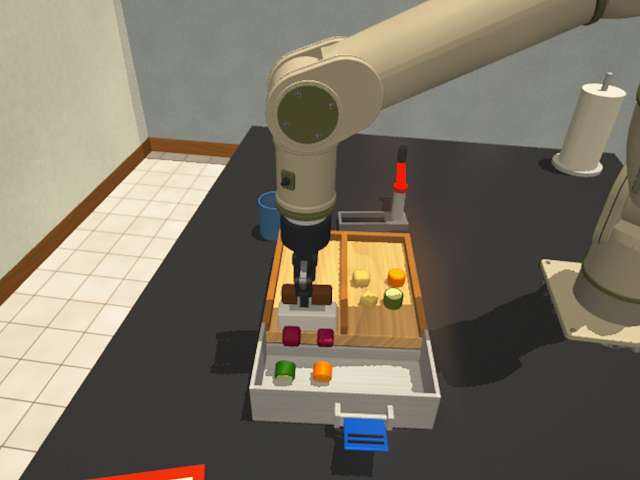

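apply_moves:
  increments:
    - [[-1.2,0,0],0,0.9]
    - [[-1.2,0,0],0,0.9]
    - [[-0.4,0,0],0,0.9]
    - [[0,0,0],0,0.9]
    - [[0,0,0],0,0.9]

```text
time_s: 12.13
ee_pos: [0.5874, 0.2564, 0.1315]
tcp_rot: [-89.7, -0.0, -83.4]
wrist_force: [0.4, -0.2, -2.7]
opening: 0.023
```

```bash
python3 st.py 67 100 .19 .02; python3 -c "
from h import *
save('side','s9.png')"
```

```text
board [ 67.  156.8] z 0.1315 psi -83.4 op 0.023 F [ 0.4 -0.2 -2.7] t 12.1333
at [0.5874 0.2564 0.1315] -83.4 op 0.023 t 12.1333 F [ 0.4 -0.2 -2.7]
[[[1.14, -1.17, -0.01], 0.1, 0.9], [[1.14, -1.17, -0.01], 0.1, 0.9], [[1.14, -1.17, -0.01], 0.1, 0.9], [[1.14, -1.17, -0.0], 0.1, 0.9], [[1.14, -1.17, -0.0], 0.1, 0.9]]
```

View pics/s9.png

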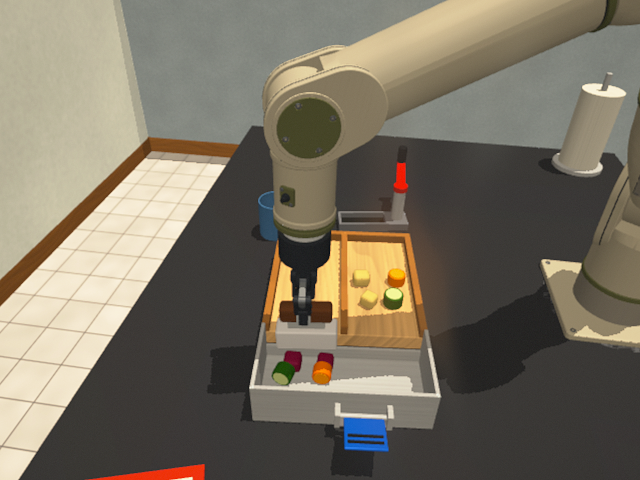

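apply_moves:
  increments:
    - [[0,-2,0],0,0.9]
    - [[0,-2.5,0],0,0.9]
    - [[1.5,-1.5,0],0,0.9]
    - [[3,-0.2,0],0,0.9]
    - [[3,-0.2,0],0,0.9]
    - [[3,-0.2,0],0,0.9]
    - [[3,-0.2,0],0,0.9]
    - [[3,-0.2,0],0,0.9]

```text
time_s: 12.85
ee_pos: [0.6055, 0.0887, 0.204]
tcp_rot: [-89.8, 0.0, -83.1]
wrist_force: [0.7, 0.6, -2.1]
opening: 0.0235
```

```bash
python3 st.py -67 -85 .19 .03
```

```text
board [ 67.  -11.9] z 0.204 psi -83.1 op 0.0235 F [ 0.7  0.6 -2.1] t 12.85
at [0.6055 0.0887 0.204 ] -83.1 op 0.0235 t 12.85 F [ 0.7  0.6 -2.1]
[[[1.19, 0.23, -2.25], 0.1, 0.9], [[1.19, 0.23, -2.25], 0.1, 0.9], [[1.2, 0.23, -2.24], 0.1, 0.9], [[1.2, 0.23, -2.24], 0.1, 0.9], [[1.21, 0.23, -2.24], 0.1, 0.9], [[1.21, 0.23, -2.24], 0.1, 0.9]]
```

apply_moves:
  increments:
    - [[2.5,0.1,-1.5],0.1,0.9]
    - [[1.5,0.1,-2.3],0.1,0.9]
    - [[1.2,0.1,-2.3],0.1,0.9]
    - [[0.7,0.1,-2.3],0.1,0.9]
    - [[0.5,0.1,-2.3],0.1,0.9]
    - [[0.2,0.1,-2.0],0.1,0.9]
    - [[0,0,-0.5],0,0.9]
    - [[0,0,0],0,0.9]

```text
time_s: 13.52
ee_pos: [0.4755, -0.0144, 0.197]
tcp_rot: [-89.7, -0.1, -85.3]
wrist_force: [0.2, -1.2, -2.3]
opening: 0.0231
```

```bash
python3 st.py -67 -85 .14 .02;python3 -c "
from h import *
save('side','s10.png')"
```

```text
board [ -73.3 -100.4] z 0.197 psi -85.3 op 0.0231 F [ 0.2 -1.2 -2.3] t 13.5167
at [ 0.4755 -0.0144  0.197 ] -85.3 op 0.0231 t 13.5167 F [ 0.2 -1.2 -2.3]
[[[-0.52, 1.9, 0.2], -0.5, 0.9], [[-0.52, 1.9, 0.2], -0.5, 0.9], [[-0.51, 1.9, 0.21], -0.5, 0.9]]
```

View pics/s10.png

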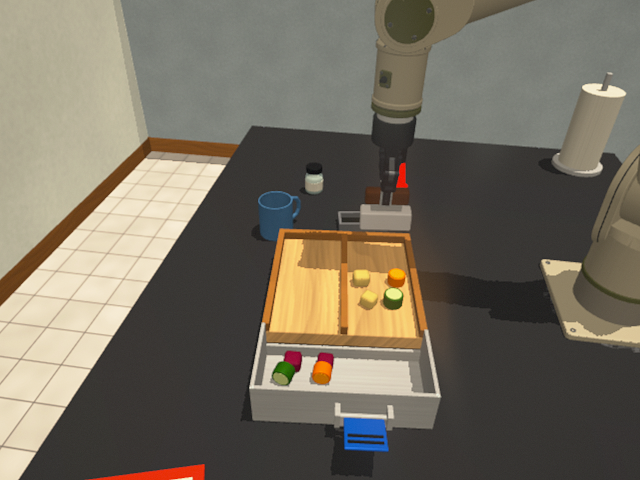

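Far bay empty, four in tray. Lower into the near bay.

apply_moves:
  increments:
    - [[-0.6,1.5,0.2],-0.6,0.9]
    - [[-0.6,1.9,0.2],-0.5,0.9]
    - [[-0.4,1.5,0.2],-0.5,0.9]
    - [[0,0.3,0],0,0.9]
    - [[0,0,0],0,0.9]
    - [[0,0,0],0,0.9]

```text
time_s: 14.07
ee_pos: [0.4869, 0.0023, 0.1455]
tcp_rot: [-89.3, -0.2, -83.8]
wrist_force: [-0.2, 0.7, -3.0]
opening: 0.0232
```

```bash
python3 st.py -67 -80 .132 .02
```

```text
board [-60.2 -85. ] z 0.1455 psi -83.8 op 0.0232 F [-0.2  0.7 -3. ] t 14.0667
at [0.4869 0.0023 0.1455] -83.8 op 0.0232 t 14.0667 F [-0.2  0.7 -3. ]
[[[-0.51, 1.35, -0.68], 0.0, 0.9]]
```

apply_moves:
  increments:
    - [[0,0.3,-0.6],0,0.9]
    - [[0,0.5,0],0,0.9]
    - [[0,0.5,0],0,0.9]
    - [[0,0,0],0,0.9]

```text
time_s: 14.4
ee_pos: [0.4822, 0.0009, 0.1336]
tcp_rot: [-89.1, -0.2, -83.8]
wrist_force: [0.0, 0.6, -1.8]
opening: 0.0232
```

```bash
python3 st.py -67 -80 .132 .02
```

```text
board [-65.  -85.9] z 0.1336 psi -83.8 op 0.0232 F [ 0.   0.6 -1.8] t 14.4
at [0.4822 0.0009 0.1336] -83.8 op 0.0232 t 14.4 F [ 0.   0.6 -1.8]
[[[-0.59, 0.16, -0.2], -0.0, 0.9]]
```

apply_moves:
  increments:
    - [[-1.4,0.1,-0.2],0,0.9]
    - [[-1.4,0,-0.05],0,0.9]
    - [[-1.4,0,0],0,0.9]
    - [[-1.4,0,0],0,0.9]
    - [[-1.4,0,0],0,0.9]
    - [[-1.4,0,0],0,0.9]

```text
time_s: 14.9
ee_pos: [0.4712, 0.0832, 0.133]
tcp_rot: [-89.0, -0.2, -84.3]
wrist_force: [0.7, -0.2, -3.6]
opening: 0.0229
```

```bash
python3 st.py -67 140 .132 .014
```

```text
board [-67.1  -2.9] z 0.133 psi -84.3 op 0.0229 F [ 0.7 -0.2 -3.6] t 14.9
at [0.4712 0.0832 0.133 ] -84.3 op 0.0229 t 14.9 F [ 0.7 -0.2 -3.6]
[[[-1.3, 0.01, -0.01], -0.0, 0.9], [[-1.3, 0.01, -0.01], -0.0, 0.9], [[-1.3, 0.01, -0.01], -0.0, 0.9], [[-1.3, 0.01, -0.01], -0.0, 0.9], [[-1.3, 0.01, -0.01], -0.0, 0.9], [[-1.3, 0.01, -0.0], -0.0, 0.9], [[-1.3, 0.01, -0.0], -0.0, 0.9], [[-1.3, 0.01, -0.0], -0.0, 0.9]]
[[[-1.3, 0.01, -0.0], -0.0, 0.9], [[-1.3, 0.01, -0.0], -0.0, 0.9], [[-1.3, 0.01, 0.0], -0.0, 0.9]]
```

apply_moves:
  increments:
    - [[-1.4,0.1,0],-0.3,0.9]
    - [[-1.4,0,0],0,0.9]
    - [[-1.4,0,0],0,0.9]
    - [[-1.4,0,0],0,0.9]
    - [[-1.4,0,0],0,0.9]

```text
time_s: 15.32
ee_pos: [0.4638, 0.1567, 0.1323]
tcp_rot: [-88.9, -0.1, -84.0]
wrist_force: [1.4, -0.4, -2.1]
opening: 0.0231
```

```bash
python3 st.py -67 150 .132 .014;python3 -c "
from h import *
save('side','s11.png')"
```

```text
board [-66.6  70.9] z 0.1323 psi -84.0 op 0.0231 F [ 1.4 -0.4 -2.1] t 15.3167
at [0.4638 0.1567 0.1323] -84.0 op 0.0231 t 15.3167 F [ 1.4 -0.4 -2.1]
[[[-1.32, 0.0, -0.01], -0.0, 0.9], [[-1.32, 0.0, -0.01], -0.0, 0.9], [[-1.32, 0.0, -0.01], -0.0, 0.9], [[-1.32, 0.0, -0.01], -0.0, 0.9], [[-1.32, 0.0, -0.01], -0.0, 0.9], [[-1.32, 0.0, -0.01], -0.0, 0.9]]
```

View pics/s11.png

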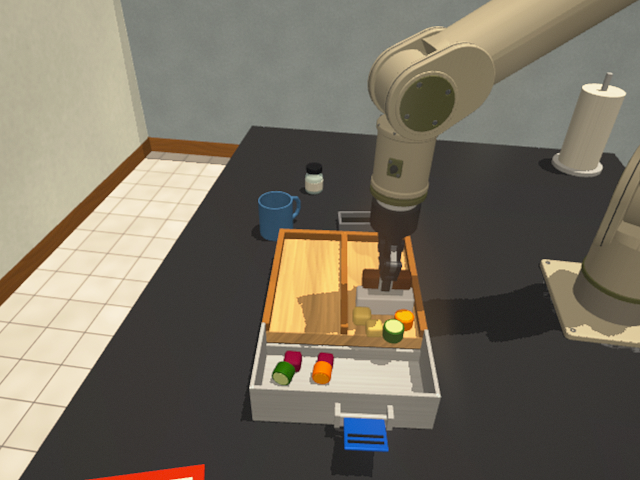

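apply_moves:
  increments:
    - [[-1.3,0,0],0,0.9]
    - [[-1.3,0,0],0,0.9]
    - [[-1.3,0,0],0,0.9]
    - [[-1.3,0,0],0,0.9]
    - [[-1.3,0,0],0,0.9]
    - [[-0.8,0,0],0,0.9]
    - [[0,0,0],0,0.9]

```text
time_s: 15.95
ee_pos: [0.4543, 0.2402, 0.132]
tcp_rot: [-88.9, -0.1, -83.6]
wrist_force: [-0.5, 0.7, -1.5]
opening: 0.0231
```

```bash
python3 st.py -67 150 .132 .014;python3 -c "
from h import *
save('side','s12.png')"
```

```text
board [-67. 155.] z 0.132 psi -83.6 op 0.0231 F [-0.5  0.7 -1.5] t 15.95
at [0.4543 0.2402 0.132 ] -83.6 op 0.0231 t 15.95 F [-0.5  0.7 -1.5]
[[[0.5, -0.0, 0.0], 0.2, 0.9]]
```

View pics/s12.png

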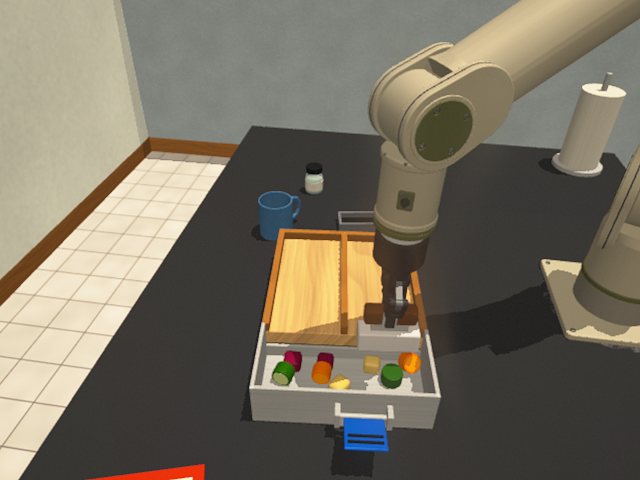

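apply_moves:
  increments:
    - [[0,-2,0],0,0.9]
    - [[0,-2.5,0],0,0.9]
    - [[1.5,-1.5,0],0,0.9]
    - [[3,-0.4,0],0,0.9]
    - [[3,-0.3,0],0,0.9]
    - [[3,-0.3,0],0,0.9]
    - [[3,-0.2,0],0,0.9]
    - [[3,-0.2,0],0,0.9]

```text
time_s: 16.67
ee_pos: [0.4707, 0.07, 0.2088]
tcp_rot: [-89.0, -0.2, -83.3]
wrist_force: [0.1, 0.2, -2.9]
opening: 0.0231
```

```bash
python3 -c "
from h import *
save('side','s13.png')
plan([(.5215,-.1964,.19,-79.4)],.9,step=.028)"
```

```text
at [0.4716 0.0629 0.2094] -83.8 op 0.0233 t 16.7167 F [ 0.6 -7.8 -2.3]
[[[2.63, 0.19, 0.21], -0.4, 0.9], [[2.63, 0.19, 0.19], -0.4, 0.9], [[2.63, 0.19, 0.17], -0.4, 0.9], [[2.64, 0.19, 0.15], -0.4, 0.9], [[2.64, 0.19, 0.13], -0.4, 0.9], [[2.64, 0.19, 0.11], -0.4, 0.9], [[2.64, 0.19, 0.09], -0.4, 0.9], [[2.64, 0.19, 0.07], -0.4, 0.9]]
[[[2.64, 0.19, 0.05], -0.4, 0.9], [[2.64, 0.19, 0.03], -0.4, 0.9]]
```

View pics/s13.png

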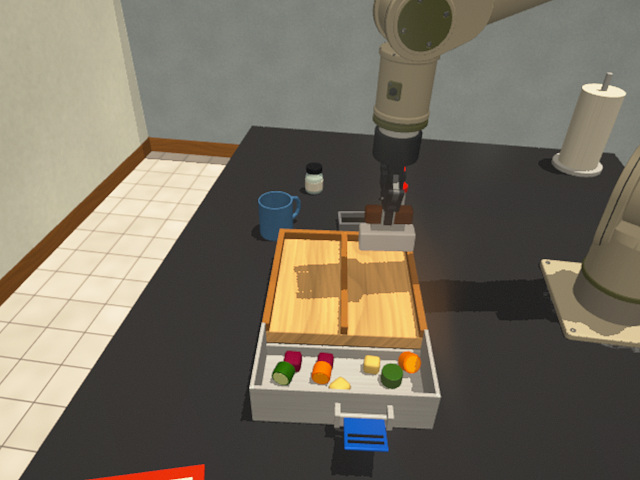

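Board is clear; 8 pieces in tray. Carry to the dock.

apply_moves:
  increments:
    - [[2,0.1,0.2],-0.4,0.9]
    - [[2.6,0.1,0.2],-0.4,0.9]
    - [[2.6,0.1,0.2],-0.4,0.9]
    - [[2.6,0.1,0.2],-0.4,0.9]
    - [[2.6,0.1,0.1],-0.4,0.9]
    - [[2.6,0.1,0.1],-0.4,0.9]
    - [[2.6,0.1,0.1],-0.4,0.9]
    - [[2.6,0.1,0.1],-0.4,0.9]

```text
time_s: 17.38
ee_pos: [0.5087, -0.148, 0.2029]
tcp_rot: [-88.8, -0.1, -80.8]
wrist_force: [0.9, -0.2, -1.8]
opening: 0.0232
```

apply_moves:
  increments:
    - [[2,0,0.1],-0.4,0.9]
    - [[0.5,0,0],-0.4,0.9]
    - [[0,0,0],0,0.9]
    - [[0,0,0],0,0.9]

```text
time_s: 17.72
ee_pos: [0.5115, -0.1832, 0.2027]
tcp_rot: [-88.9, -0.3, -80.6]
wrist_force: [-0.4, 0.0, -2.6]
opening: 0.0227
```

```bash
python3 -c "
from h import *
print(cur()[2]['tcp_rot'])
plan([(.5215,-.1964,.12,-79.4)],.9,step=.02)"
```

```text
[-88.92508906  -0.32400417 -80.63863554]
at [ 0.5115 -0.1832  0.2027] -80.6 op 0.0227 t 17.7167 F [-0.4  0.  -2.6]
[[[0.29, 1.65, 0.16], -0.2, 0.9], [[0.29, 1.65, 0.15], -0.2, 0.9], [[0.3, 1.65, 0.15], -0.2, 0.9], [[0.3, 1.65, 0.15], -0.2, 0.9], [[0.3, 1.65, 0.15], -0.2, 0.9]]
```

apply_moves:
  increments:
    - [[0.4,1.4,0.3],-0.3,0.9]
    - [[0.4,1.6,0.3],-0.3,0.9]
    - [[0.3,1.7,0.2],-0.3,0.9]
    - [[0.2,1.5,0.1],-0.3,0.9]
    - [[0,0.5,0],0,0.9]
    - [[0,0,0],0,0.9]
    - [[0,0,0],0,0.9]

```text
time_s: 18.3
ee_pos: [0.5246, -0.1893, 0.1344]
tcp_rot: [-88.8, -0.1, -79.2]
wrist_force: [-1.3, 0.2, -3.1]
opening: 0.0231
```

```bash
python3 -c "
from h import *
save('side','s14.png')
plan([(.5215,-.1964,.12,-79.4)],.9,step=.02)
c=cv2.imread('pics/s14.png');cv2.imwrite('pics/s14c.png',cv2.resize(c[100:250,280:430],None,fx=4,fy=4))"
```

```text
at [ 0.5248 -0.1893  0.1346] -79.2 op 0.0231 t 18.35 F [ 0.   0.4 -3.4]
[[[0.64, 1.46, -0.46], 0.2, 0.9]]
```

View pics/s14c.png

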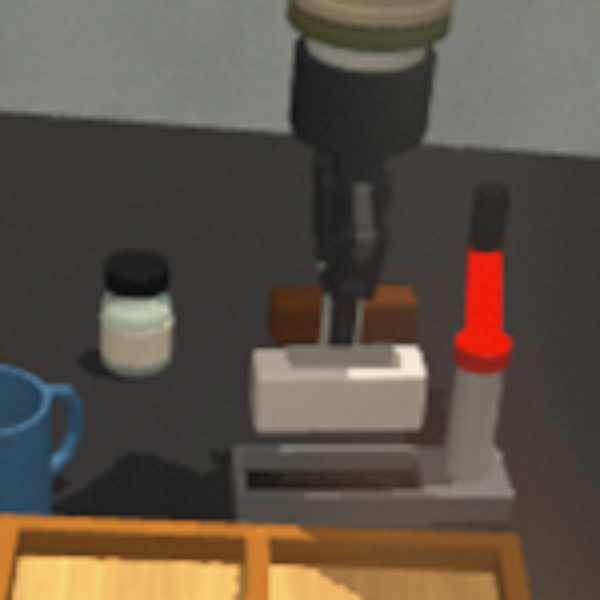

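apply_moves:
  increments:
    - [[0.7,0.5,-0.3],0.1,0.9]
    - [[0.1,0.7,-0.1],0.1,0.9]
    - [[0,0,0],0,0.9]
    - [[0,0,0],0,0.9]

```text
time_s: 18.68
ee_pos: [0.5236, -0.1983, 0.124]
tcp_rot: [-88.5, -0.1, -79.4]
wrist_force: [-0.0, -0.3, -2.3]
opening: 0.023
```

```bash
python3 -c "
from h import *
plan([(.5218,-.1965,.10,-79.4)],.9,step=.02)"
```

```text
at [ 0.5236 -0.1983  0.124 ] -79.4 op 0.023 t 18.6833 F [-0.  -0.3 -2.3]
[[[-0.11, 1.2, -0.07], 0.0, 0.9], [[-0.11, 1.2, -0.07], 0.0, 0.9]]
```

apply_moves:
  increments:
    - [[-0.1,0.8,-0.1],0,0.9]
    - [[-0.1,0.8,-0.1],0,0.9]
    - [[0,0.4,0],0,0.9]
    - [[0,0,0],0,0.9]

```text
time_s: 19.02
ee_pos: [0.5216, -0.1965, 0.1021]
tcp_rot: [-88.5, -0.1, -79.4]
wrist_force: [-0.3, 0.8, -1.5]
opening: 0.0226
```

```bash
python3 -c "
from h import *
plan([(.5218,-.1965,.085,-79.4)],.9,step=.02)"
```

```text
at [ 0.5216 -0.1965  0.1021] -79.4 op 0.0226 t 19.0167 F [-0.3  0.8 -1.5]
[[[0.0, 1.71, 0.02], 0.0, 0.9]]
```

Well aligned; underside about at rim top. Lower in small rows.

apply_moves:
  increments:
    - [[0,0.6,0],0,0.9]
    - [[0,0.7,0],0,0.9]
    - [[0,0.6,0],0,0.9]
    - [[0,0.3,0],0,0.9]
    - [[0,0,0],0,0.9]

```text
time_s: 19.43
ee_pos: [0.5223, -0.1964, 0.0782]
tcp_rot: [-88.5, -0.1, -79.4]
wrist_force: [-7.1, 2.3, 15.5]
opening: 0.0233
```

```bash
python3 -c "
from h import *
save('side','s15.png')
plan([(.5218,-.1965,.0782,-79.4)],.9,step=.02)
c=cv2.imread('pics/s15.png');cv2.imwrite('pics/s15c.png',cv2.resize(c[100:250,280:430],None,fx=4,fy=4))"
```

```text
at [ 0.5224 -0.1964  0.0783] -79.4 op 0.0232 t 19.4833 F [-2.3  2.   4.4]
[[[-0.0, 0.01, -0.06], 0.0, 0.9]]
```

View pics/s15c.png

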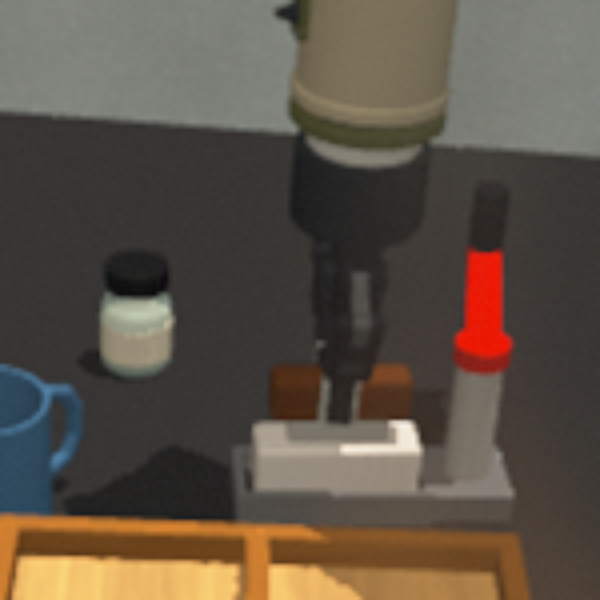

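apply_moves:
  increments:
    - [[0,0,0],0,-0.2]
    - [[0,0,0],0,-0.6]
    - [[0,0,0],0,-0.6]
    - [[0,0,0],0,-0.6]
    - [[0,-1,0],0,-0.6]
    - [[0,-2,0],0,-0.6]
    - [[0,-3,0],0,-0.2]
    - [[0,-3,0],0,-0.2]
  force: 20

```text
time_s: 20.15
ee_pos: [0.5174, -0.1964, 0.1674]
tcp_rot: [-89.0, -0.0, -79.4]
wrist_force: [-0.3, -0.1, 0.0]
opening: 0.0512
```

apply_moves:
  increments:
    - [[0,-3,0],0,-0.2]
    - [[0,-1,0],0,-0.2]
    - [[0,0,0],0,-0.2]

```text
time_s: 20.4
ee_pos: [0.5181, -0.1984, 0.2164]
tcp_rot: [-88.6, -0.2, -79.5]
wrist_force: [0.2, 0.1, -0.3]
opening: 0.0513
```

Run:
```python
from h import *
save('side','s16.png');save('top','t16.png')
K=(.437,-.337)
plan([(K[0],K[1],.2,-132)],-.2,step=.03)
c=cv2.imread('pics/s16.png');d=cv2.imread('pics/t16.png')
cv2.imwrite('pics/c16.png',np.hstack([cv2.resize(c[120:270,280:430],(390,390)),cv2.resize(d[200:350,380:530],(390,390))]))
```

```text
at [ 0.5175 -0.198   0.2141] -79.5 op 0.0515 t 20.5 F [-0.1 -0.3  0.3]
[[[1.36, 0.16, -1.16], 5.8, -0.2], [[1.47, 0.16, -1.02], 5.8, -0.2], [[1.56, 0.16, -0.86], 5.8, -0.2], [[1.64, 0.16, -0.7], 5.8, -0.2], [[1.71, 0.16, -0.53], 5.8, -0.2], [[1.75, 0.16, -0.35], 5.8, -0.2], [[1.78, 0.16, -0.17], 5.8, -0.2], [[1.78, 0.16, 0.01], 5.8, -0.2]]
[[[1.77, 0.16, 0.19], 5.8, -0.2]]
```

View pics/c16.png

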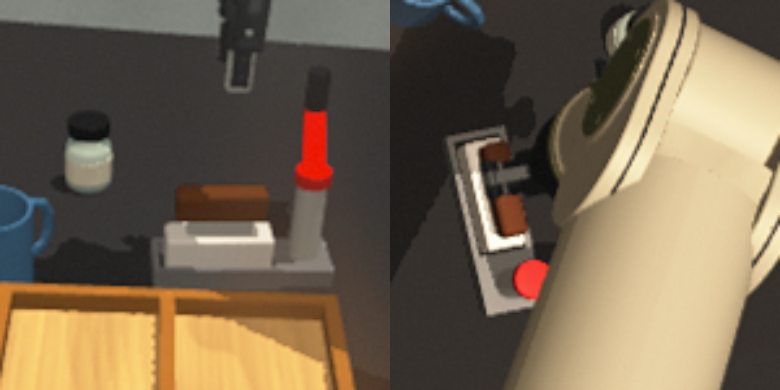

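Run:
```python
from h import *
d=cv2.imread('pics/t6.png')
cv2.imwrite('pics/k.png',cv2.resize(d[280:330,420:520],None,fx=7,fy=7,interpolation=cv2.INTER_CUBIC))
```

```text
(no output)
```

View pics/k.png

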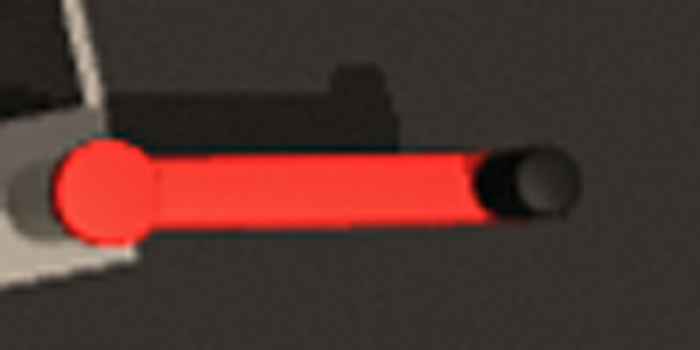

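apply_moves:
  increments:
    - [[1.4,0.1,-1.2],5.8,-0.2]
    - [[1.5,0.1,-1.0],5.8,-0.2]
    - [[1.6,0.1,-0.9],5.8,-0.2]
    - [[1.6,0.1,-0.7],5.8,-0.2]
    - [[1.7,0.1,-0.5],5.8,-0.2]
    - [[1.8,0.1,-0.3],5.8,-0.2]
    - [[1.8,0.1,-0.2],5.8,-0.2]
    - [[1.8,0.1,0],5.8,-0.2]

```text
time_s: 21.17
ee_pos: [0.4399, -0.3199, 0.1923]
tcp_rot: [-89.9, 0.6, -127.4]
wrist_force: [-0.0, -0.2, -0.7]
opening: 0.0511
```

apply_moves:
  increments:
    - [[0.8,0,0.1],3,-0.2]
    - [[0,0,0],0,-0.2]
    - [[0,0,0],0,-0.2]

```text
time_s: 21.42
ee_pos: [0.4307, -0.3296, 0.1878]
tcp_rot: [-90.2, 0.3, -131.2]
wrist_force: [0.4, -0.5, 0.7]
opening: 0.0514
```

Run:
```python
from h import *
B=lambda u,v:(420+(u+.5)/7-.5,280+(v+.5)/7-.5)
k=onz('top',B(548,180),.153);h=onz('top',B(107,191),.112);print(k,h,np.linalg.norm((k-h)[:2]),np.degrees(np.arctan2(*(k-h)[1::-1])))
plan([(k[0],k[1],.16,-132)],-.2,step=.03)
```

```text
[ 0.44004876 -0.33775372  0.153     ] [ 0.43982917 -0.21261263  0.112     ] 0.12514128855850176 -89.89945811138409
at [ 0.4307 -0.3296  0.1878] -131.2 op 0.0514 t 21.4167 F [ 0.4 -0.5  0.7]
[[[-0.0, 1.39, 0.62], 0.4, -0.2], [[-0.01, 1.39, 0.62], 0.4, -0.2]]
```

apply_moves:
  increments:
    - [[0,0,0.7],0,-0.2]
    - [[0,0,0.5],0,-0.2]
    - [[0,0,0],0,-0.2]
    - [[0,0,0],0,-0.2]

```text
time_s: 21.75
ee_pos: [0.4406, -0.3347, 0.1849]
tcp_rot: [-90.5, 0.3, -130.7]
wrist_force: [0.3, 0.5, -0.9]
opening: 0.0514
```

Run:
```python
from h import *
plan([(.44,-.3377,.141,-132)],-.2,step=.016)
```

```text
at [ 0.4406 -0.3347  0.1849] -130.7 op 0.0514 t 21.75 F [ 0.3  0.5 -0.9]
[[[0.09, 1.46, 0.05], 0.4, -0.2], [[0.09, 1.46, 0.05], 0.4, -0.2], [[0.09, 1.46, 0.05], 0.4, -0.2]]
```

apply_moves:
  increments:
    - [[0.1,1.3,0.1],0,-0.2]
    - [[0.1,1.4,0],0,-0.2]
    - [[0.1,1.2,0],0,-0.2]
    - [[0,0,0],0,-0.2]
    - [[0,0,0],0,-0.2]

```text
time_s: 22.17
ee_pos: [0.4397, -0.3355, 0.1417]
tcp_rot: [-90.6, 0.3, -130.4]
wrist_force: [0.3, -0.6, 0.9]
opening: 0.0514
```

Run:
```python
from h import *
plan([(.44,-.3377,.141,-132)],-.2,step=.016)
```

```text
at [ 0.4397 -0.3355  0.1417] -130.4 op 0.0514 t 22.1667 F [ 0.3 -0.6  0.9]
[[[0.15, 0.07, 0.17], 1.6, -0.2]]
```

apply_moves:
  increments:
    - [[0.1,0,0.2],0,-0.2]
    - [[0,0,0],0,0.6]
    - [[0,0,0],0,0.6]
    - [[0,0,0],0,0.6]
    - [[0,0,0],0,0.6]
  force: 20

```text
time_s: 22.58
ee_pos: [0.4405, -0.3384, 0.1425]
tcp_rot: [-90.5, 0.2, -130.4]
wrist_force: [-0.4, 0.2, -5.2]
opening: 0.0213
```

```bash
sed -i 's/H=.*/H=np.array([.4398,-.2126])/; s/\.1405,/.142,/; s/r=\.124/r=.125/' arc.py; python3 arc.py 11 .5
```

```text
-89.6933386446365 0.12581541580672576 [-17.  26.  62. 104. -25.  66. -77.]
at [ 0.4405 -0.3384  0.1425] -130.4 op 0.0213 t 22.5833 F [-0.4  0.2 -5.2]
[[[-1.25, 0.05, 1.15], -3.9, 0.6], [[-1.26, -0.0, 1.12], -3.9, 0.6], [[-1.34, -0.0, 1.03], -3.9, 0.6], [[-1.4, -0.0, 0.94], -3.9, 0.6], [[-1.46, -0.0, 0.84], -3.9, 0.6], [[-1.52, -0.0, 0.74], -3.9, 0.6], [[-1.56, -0.0, 0.64], -3.9, 0.6], [[-1.6, -0.0, 0.53], -3.9, 0.6]]
[[[-1.64, -0.0, 0.42], -3.9, 0.6], [[-1.66, -0.0, 0.31], -3.9, 0.6], [[-1.68, -0.0, 0.2], -3.9, 0.6], [[-1.69, -0.0, 0.08], -3.9, 0.6], [[-1.69, -0.0, -0.03], -3.9, 0.6]]
```

apply_moves:
  increments:
    - [[-1.2,0,1.1],-3.9,0.6]
    - [[-1.3,0,1.1],-3.9,0.6]
    - [[-1.3,0,1.0],-3.9,0.6]
    - [[-1.4,0,0.9],-3.9,0.6]

```text
time_s: 22.92
ee_pos: [0.4992, -0.3249, 0.1425]
tcp_rot: [-90.4, -0.1, -114.8]
wrist_force: [-0.3, -7.6, -5.2]
opening: 0.0213
```

```bash
python3 arc.py 11 .5
```

```text
-62.11688408263428 0.12707245452629196 [-14.  29.  56.  97. -26.  68. -66.]
at [ 0.4992 -0.3249  0.1425] -114.8 op 0.0213 t 22.9167 F [-0.3 -7.6 -5.2]
[[[-1.45, 0.05, 0.72], -3.7, 0.6], [[-1.38, -0.0, 0.8], -3.7, 0.6], [[-1.43, -0.0, 0.71], -3.7, 0.6], [[-1.47, -0.0, 0.62], -3.7, 0.6], [[-1.51, -0.0, 0.52], -3.7, 0.6], [[-1.54, -0.0, 0.42], -3.7, 0.6], [[-1.56, -0.0, 0.32], -3.7, 0.6], [[-1.58, -0.0, 0.22], -3.7, 0.6]]
[[[-1.59, -0.0, 0.12], -3.7, 0.6], [[-1.59, -0.0, 0.02], -3.7, 0.6]]
```

apply_moves:
  increments:
    - [[-1.5,0,0.7],-3.7,0.6]
    - [[-1.4,0,0.8],-3.7,0.6]
    - [[-1.4,0,0.7],-3.7,0.6]
    - [[-1.5,0,0.6],-3.7,0.6]

```text
time_s: 23.25
ee_pos: [0.5462, -0.2847, 0.1427]
tcp_rot: [-90.2, -0.6, -99.5]
wrist_force: [4.0, -7.6, -5.0]
opening: 0.0212
```

```bash
python3 arc.py 11 .5
```

```text
-34.138327419911185 0.1284977559765067 [-16.  30.  51.  94. -24.  68. -58.]
at [ 0.5462 -0.2847  0.1427] -99.5 op 0.0212 t 23.25 F [ 4.  -7.6 -5. ]
[[[-1.68, 0.07, 0.27], -3.8, 0.6], [[-1.57, -0.0, 0.48], -3.8, 0.6], [[-1.6, -0.0, 0.38], -3.8, 0.6], [[-1.62, -0.0, 0.27], -3.8, 0.6], [[-1.63, -0.0, 0.17], -3.8, 0.6], [[-1.64, -0.0, 0.06], -3.8, 0.6]]
```

apply_moves:
  increments:
    - [[-1.7,0,0.2],-3.8,0.6]
    - [[-1.6,0,0.4],-3.8,0.6]
    - [[-1.6,0,0.3],-3.8,0.6]
    - [[-1.6,0,0.2],-3.8,0.6]

```text
time_s: 23.58
ee_pos: [0.5687, -0.2224, 0.1431]
tcp_rot: [-89.7, -1.3, -83.5]
wrist_force: [4.2, -3.2, -6.1]
opening: 0.0213
```

```bash
python3 arc.py 13 .4
```

```text
-4.368396252565297 0.12926930290804314 [-21.  27.  48.  96. -21.  66. -51.]
at [ 0.5687 -0.2224  0.1431] -83.5 op 0.0213 t 23.5833 F [ 4.2 -3.2 -6.1]
[[[-1.33, 0.11, -0.24], -2.3, 0.6], [[-1.26, -0.0, 0.1], -2.3, 0.6], [[-1.26, -0.0, 0.02], -2.3, 0.6]]
```

apply_moves:
  increments:
    - [[-1.3,0.1,-0.2],-2.3,0.6]
    - [[-1.2,0,0],-1,0.6]
    - [[-0.8,0,0],0,0.6]
    - [[-0.5,0,0],0,0.6]
    - [[-0.5,0,0],0,0.6]
    - [[-0.3,0,0],0,0.6]

```text
time_s: 24.08
ee_pos: [0.5674, -0.1887, 0.1438]
tcp_rot: [-88.7, -3.2, -80.1]
wrist_force: [10.6, -8.1, -14.4]
opening: 0.0213
```

```bash
python3 arc.py 15 .4
```

```text
10.583594092122972 0.12985897336773808 [-26.  24.  49. 100. -17.  62. -53.]
at [ 0.5674 -0.1887  0.1438] -80.1 op 0.0213 t 24.0833 F [ 10.6  -8.1 -14.4]
[[[-0.96, 0.18, -0.53], -1.8, 0.6]]
```

apply_moves:
  increments:
    - [[-0.4,0,-0.2],0,0.6]
    - [[-0.4,0,-0.2],0,0.6]
    - [[-0.4,0,0],0,0.6]
    - [[0,0,0],0,0.6]

```text
time_s: 24.42
ee_pos: [0.567, -0.1894, 0.1442]
tcp_rot: [-87.8, -4.5, -80.8]
wrist_force: [3.4, 1.6, -4.5]
opening: 0.0212
```

```bash
python3 arc.py 15 .4
```

```text
10.322543131153706 0.1292639842875317 [-28.  23.  49. 101. -16.  61. -54.]
at [ 0.567  -0.1894  0.1442] -80.8 op 0.0212 t 24.4167 F [ 3.4  1.6 -4.5]
[[[-1.01, 0.22, -0.49], -1.9, 0.6]]
```

apply_moves:
  increments:
    - [[0,0,0],0,-0.2]
    - [[0,0,0],0,-0.2]
    - [[0,0,0],0,-0.2]
    - [[0,0,0],0,-0.2]
    - [[0,-1,0],0,-0.2]
    - [[0,-2.5,0],0,-0.2]
    - [[0,-3,0],0,-0.2]
    - [[0,-3,0],0,-0.2]

```text
time_s: 25.08
ee_pos: [0.5581, -0.1822, 0.2386]
tcp_rot: [-88.4, -4.4, -81.0]
wrist_force: [0.7, 0.3, -0.1]
opening: 0.0509
```

Run:
```python
from h import *
print(cur()[2]['tcp_rot'],cur()[2]['joint_pos'].round(0))
q=b2w(0,327); print('pad',q)
save('side','s17.png')
c=cv2.imread('pics/s17.png');cv2.imwrite('pics/s17c.png',cv2.resize(c[100:250,280:430],None,fx=4,fy=4))
plan([(.55,0,.26,-80),(.52,.3,.26,-60)],.6,step=.035)
```

```text
[-88.39168638  -4.36336574 -81.04354205] [-32.  16.  53.  96. -10.  71. -59.]
pad [0.50245443 0.41840581]
at [ 0.5603 -0.183   0.2449] -81.1 op 0.0512 t 25.1333 F [ 2.5 -0.5  5.9]
[[[-3.04, -0.25, 0.3], -0.2, 0.6], [[-3.04, -0.25, 0.31], -0.2, 0.6], [[-3.04, -0.25, 0.32], -0.2, 0.6], [[-3.04, -0.25, 0.33], -0.2, 0.6], [[-3.04, -0.25, 0.34], -0.2, 0.6], [[-3.03, -0.25, 0.35], -0.2, 0.6], [[-3.34, -0.0, 0.25], -2.2, 0.6], [[-3.33, -0.0, 0.38], -2.2, 0.6]]
[[[-3.31, -0.0, 0.51], -2.2, 0.6], [[-3.29, -0.0, 0.64], -2.2, 0.6], [[-3.26, -0.0, 0.76], -2.2, 0.6], [[-3.23, -0.0, 0.89], -2.2, 0.6], [[-3.19, -0.0, 1.01], -2.2, 0.6], [[-3.15, -0.0, 1.14], -2.2, 0.6], [[-3.1, -0.0, 1.26], -2.2, 0.6]]
```

View pics/s17c.png

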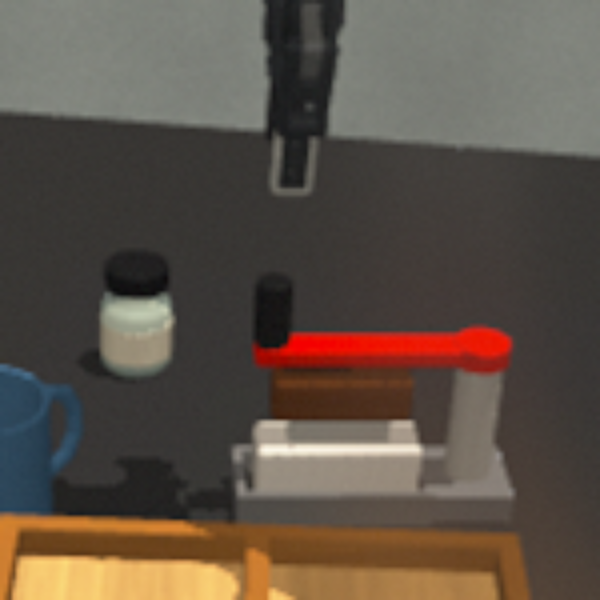

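apply_moves:
  increments:
    - [[-2.5,-0.3,0.3],0,0.6]
    - [[-3,-0.2,0.3],0,0.6]
    - [[-3,-0.2,0.3],0,0.6]
    - [[-3,-0.2,0.3],0,0.6]
    - [[-3,-0.2,0.3],0,0.6]
    - [[-3,-0.2,0.3],-2,0.6]
    - [[-3,0,0.3],-2,0.6]
    - [[-2,0,0.3],-2,0.6]

```text
time_s: 25.8
ee_pos: [0.548, 0.0443, 0.2523]
tcp_rot: [-87.6, -4.7, -75.8]
wrist_force: [0.8, 0.3, -0.1]
opening: 0.0172
```

Run:
```python
from h import *
t=save('top','t18.png');s=save('side','s18.png')
res={}
for n,f in(('top','top0.png'),('side','side0.png')):
    im=cv2.imread('pics/'+f).astype(int); b,g,r=im[...,0],im[...,1],im[...,2]
    m=((b>100)&(b>1.7*g)&(b>2.5*r)).astype(np.uint8)
    k,l,st,c=cv2.connectedComponentsWithStats(m); i=1+np.argmax(st[1:,4]); 
    cn=max(cv2.findContours((l==i).astype(np.uint8),0,2)[0],key=cv2.contourArea); rc=cv2.minAreaRect(cn); res[n]=rc[0]; print(n,st[i],c[i],cv2.boxPoints(rc).round(0).tolist())
o1,d1=ray('top',res['top']);o2,d2=ray('side',res['side'])
A=np.array([d1,-d2]).T; x=np.linalg.lstsq(A,o2-o1,rcond=None)[0]; P=(o1+d1*x[0]+o2+d2*x[1])/2; print('tri',P,np.linalg.norm(o1+d1*x[0]-o2-d2*x[1]),w2b(P))
for z in(.055,.062): p=onz('top',res['top'],z);print(z,p,w2b(p)); p=onz('side',res['side'],z);print(p,w2b(p))
print(cur()[2]['joint_pos'].round(0))
d=cv2.imread('pics/t18.png')
cv2.imwrite('pics/t18c.png',cv2.resize(d[230:330,390:490],None,fx=6,fy=6,interpolation=cv2.INTER_CUBIC))
cv2.imwrite('pics/ped.png',cv2.resize(cv2.imread('pics/s18.png')[320:470,240:450],None,fx=3.5,fy=3.5,interpolation=cv2.INTER_CUBIC))
```

```text
top [147 283  29  28 464] [159.6637931  295.53017241] [[146.0, 285.0], [173.0, 282.0], [175.0, 307.0], [148.0, 310.0]]
side [ 344  418   45   34 1167] [364.76949443 434.07112254] [[343.0, 449.0], [344.0, 418.0], [389.0, 420.0], [388.0, 451.0]]
tri [0.47393829 0.40705684 0.05518212] 0.0017950859155678762 [-29.57073461 318.78165073]
0.055 [0.47484356 0.40702903 0.055     ] [-28.67369385 318.65669826]
[0.47304075 0.40704586 0.055     ] [-30.46424987 318.86720102]
0.062 [0.47443132 0.40506509 0.062     ] [-29.29462556 316.74844579]
[0.47325213 0.41149477 0.062     ] [-29.77593456 323.26761723]
[-54.   8.  46.  99.  -1.  72. -83.]
```

View pics/t18c.png

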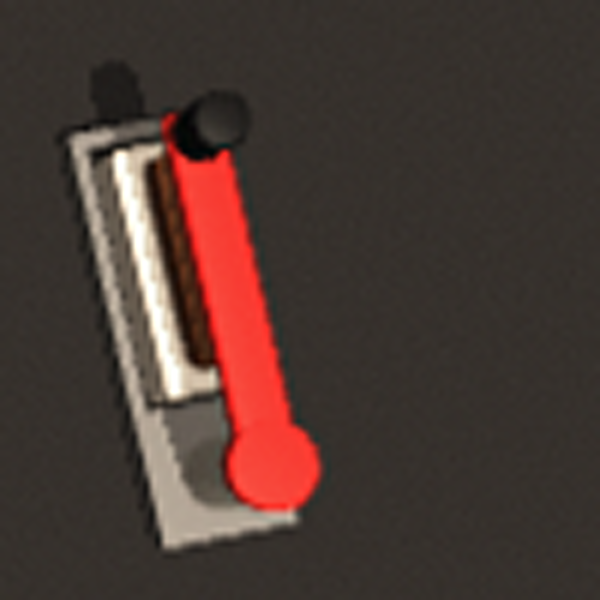

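View pics/ped.png

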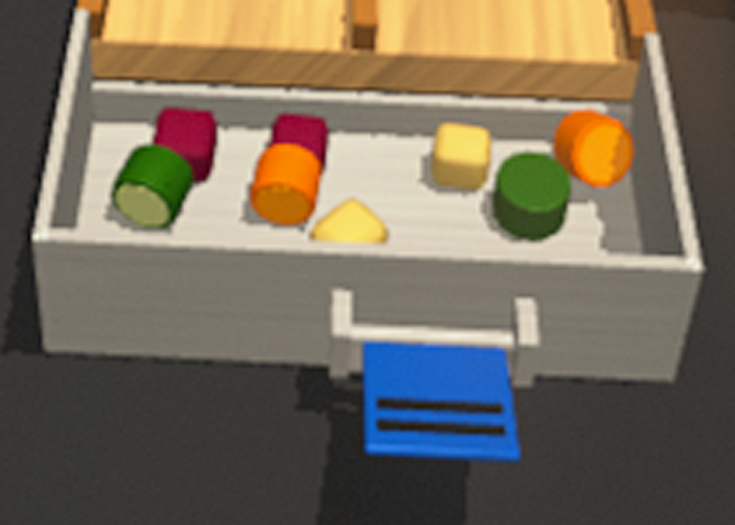

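Run:
```python
from h import *
B=lambda u,v:(390+(u+.5)/6-.5,230+(v+.5)/6-.5)
k=onz('top',B(222,118),.153);h=onz('top',B(274,466),.112);print(k,h,np.linalg.norm((k-h)[:2]),np.degrees(np.arctan2(*(k-h)[1::-1])))
q=[onz('top',B(*p),.030)[:2] for p in[(66,140),(162,550)]]
print(np.degrees(np.arctan2(*(q[0]-q[1])[::-1])),np.linalg.norm(q[0]-q[1]))
p=b2w(-29.5,326);print(p)
plan([(p[0],p[1],.2,-60)],1,step=.035)
```

```text
[ 0.56264018 -0.19106748  0.153     ] [ 0.43895805 -0.21343778  0.112     ] 0.1256888999041183 10.252211161150155
10.748609682704545 0.16566469437009476
[0.47323279 0.41424098]
at [0.5481 0.0456 0.2519] -75.6 op 0.017 t 25.9 F [ 0.1 -0.6 -0.3]
[[[-3.42, 0.47, 0.18], -1.4, 1], [[-3.41, 0.47, 0.26], -1.4, 1], [[-3.4, 0.47, 0.34], -1.4, 1], [[-3.39, 0.47, 0.43], -1.4, 1], [[-3.38, 0.47, 0.51], -1.4, 1], [[-3.37, 0.47, 0.59], -1.4, 1], [[-3.35, 0.47, 0.68], -1.4, 1], [[-3.33, 0.47, 0.76], -1.4, 1]]
[[[-3.31, 0.47, 0.84], -1.4, 1], [[-3.29, 0.47, 0.92], -1.4, 1], [[-3.27, 0.47, 1.01], -1.4, 1]]
```

apply_moves:
  increments:
    - [[-2.5,0.2,0.2],-1.4,1]
    - [[-3.4,0.3,0.3],-1.4,1]
    - [[-3.4,0.3,0.3],-1.4,1]
    - [[-3.4,0.3,0.4],-1.4,1]
    - [[-3.4,0.3,0.5],-1.4,1]
    - [[-3.4,0.3,0.6],-1.4,1]
    - [[-3.4,0.3,0.7],-1.4,1]
    - [[-3.3,0.3,0.8],-1.4,1]

```text
time_s: 26.57
ee_pos: [0.5039, 0.2972, 0.2116]
tcp_rot: [-88.2, -5.3, -65.2]
wrist_force: [1.0, -0.4, -0.2]
opening: 0.0001
```

apply_moves:
  increments:
    - [[-3.3,0.2,0.8],-1.4,1]
    - [[-3,0.2,0.9],-1.4,1]
    - [[-1.5,0,0.5],0,1]
    - [[0,0,0],0,1]

```text
time_s: 26.9
ee_pos: [0.4882, 0.3844, 0.1997]
tcp_rot: [-88.6, -5.4, -61.9]
wrist_force: [-0.4, 0.5, 0.7]
opening: 0.0
```

Run:
```python
from h import *
p=b2w(-29.5,326)
print(cur()[2]['tcp_rot'],cur()[2]['joint_pos'].round(0))
plan([(p[0],p[1],.12,-60)],1,step=.03)
```

```text
[-88.56183493  -5.38434949 -61.93645684] [ -71.   22.   33.   90.   -6.   71. -100.]
at [0.4882 0.3844 0.1997] -61.9 op 0.0 t 26.9 F [-0.4  0.5  0.7]
[[[-1.11, 2.66, 0.03], -0.6, 1], [[-1.11, 2.66, 0.04], -0.6, 1], [[-1.11, 2.66, 0.05], -0.6, 1]]
```

apply_moves:
  increments:
    - [[-1.2,2.0,0.1],-0.6,1]
    - [[-1.2,2.4,0.1],-0.6,1]
    - [[-1.0,2.2,0.1],-0.6,1]
    - [[0,0.5,0],0,1]
    - [[0,0,0],0,1]
    - [[0,0,0],0,1]

```text
time_s: 27.4
ee_pos: [0.4869, 0.4034, 0.1281]
tcp_rot: [-88.4, -5.7, -60.8]
wrist_force: [-0.8, 0.1, -0.2]
opening: -0.0002
```

Run:
```python
from h import *
p=b2w(-29.5,326);print(w2b(cur()[0]))
save('side','s19.png')
cv2.imwrite('pics/s19c.png',cv2.resize(cv2.imread('pics/s19.png')[300:480,250:450],None,fx=3,fy=3))
plan([(p[0],p[1],.08,-60)],1,step=.02)
```

```text
[-17.06542002 313.78679045]
at [0.4874 0.4031 0.1286] -60.8 op 0.0 t 27.45 F [-0.1  0.2 -0.7]
[[[-0.55, 1.62, -0.23], -0.3, 1], [[-0.56, 1.62, -0.23], -0.3, 1], [[-0.56, 1.62, -0.23], -0.3, 1]]
```

View pics/s19c.png

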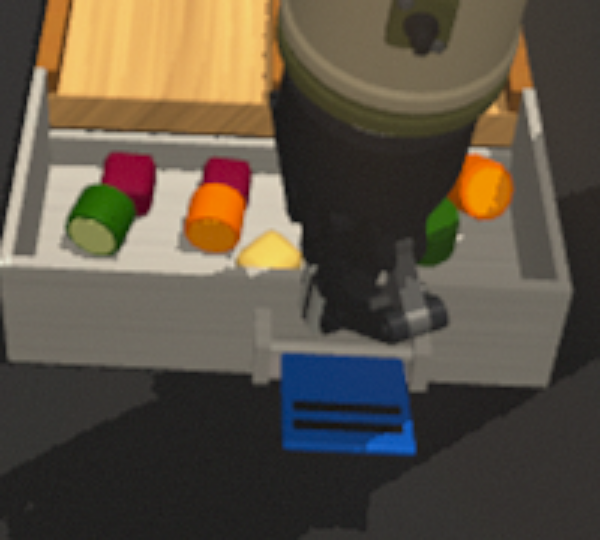

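apply_moves:
  increments:
    - [[-0.8,0.5,-0.4],0,1]
    - [[-0.8,1.0,-0.4],0,1]
    - [[-0.3,1.0,-0.2],0,1]
    - [[0,0.3,0],0,1]
    - [[0,0,0],0,1]

```text
time_s: 27.87
ee_pos: [0.4723, 0.4131, 0.1001]
tcp_rot: [-88.1, -5.5, -61.1]
wrist_force: [0.4, 0.6, -0.3]
opening: 0.0
```

Run:
```python
from h import *
p=b2w(-29.5,326)
s=cur()[2];M=R.from_euler('xyz',s['tcp_rot'],degrees=True).as_matrix()
tip=s['ee_pos']+M[:,1]*.014; print('tip',tip,w2b(tip),w2b(cur()[0]),proj('side',tip))
save('side','s20.png')
cv2.imwrite('pics/s20c.png',cv2.resize(cv2.imread('pics/s20.png')[300:480,250:450],None,fx=3,fy=3))
plan([(p[0],p[1],.07,-60)],1,step=.02)
```

```text
tip [0.47338278 0.41218298 0.0862229 ] [-29.57207458 323.93779817] [-30.53426291 325.00141463] [[367.17062574 424.74035861]]
at [0.4722 0.4132 0.1003] -61.1 op -0.0 t 27.9167 F [0.5 0.5 0.3]
[[[-0.02, 1.51, 0.07], -0.5, 1], [[-0.02, 1.51, 0.07], -0.5, 1]]
```

View pics/s20c.png

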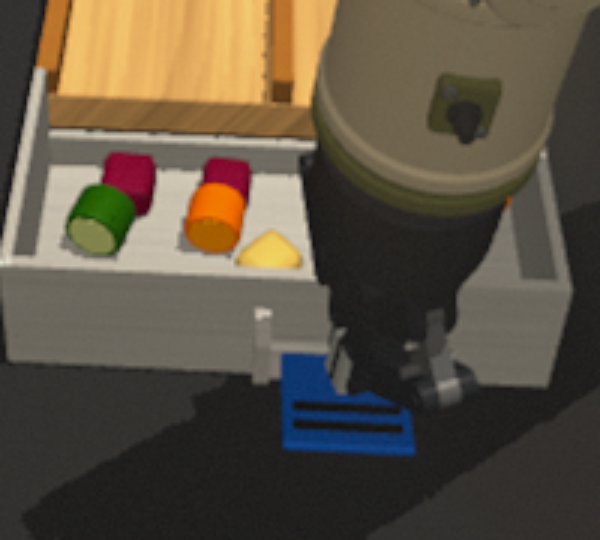

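apply_moves:
  increments:
    - [[0,0.8,0],0,1]
    - [[0,0.9,0],0,1]
    - [[0,0.8,0],0,1]
    - [[0,0.5,0],0,1]

```text
time_s: 28.25
ee_pos: [0.4758, 0.4121, 0.0697]
tcp_rot: [-87.9, -5.5, -61.1]
wrist_force: [-1.4, 2.2, 4.4]
opening: -0.0003
```

apply_moves:
  increments:
    - [[0,0.5,0],0,1]
    - [[0,0.4,0],0,1]
    - [[0,0.3,0],0,1]

```text
time_s: 28.5
ee_pos: [0.4766, 0.4129, 0.0586]
tcp_rot: [-87.9, -5.3, -61.0]
wrist_force: [-20.7, -11.9, 54.5]
opening: 0.0003
```

```bash
python3 st.py
```

```text
board [-26.3 324.3] z 0.0586 psi -61.0 op 0.0003 F [-20.7 -11.9  54.5] t 28.5
```

apply_moves:
  increments:
    - [[0,0.1,0],0,1]
    - [[0,0.1,0],0,1]

```text
time_s: 28.67
ee_pos: [0.4765, 0.4128, 0.0597]
tcp_rot: [-88.0, -5.2, -61.1]
wrist_force: [-5.9, -2.2, 12.6]
opening: -0.0002
```

apply_moves:
  increments:
    - [[0,0.15,0],0,1]
    - [[0,0.15,0],0,1]
    - [[0,0.15,0],0,1]
    - [[0,0.15,0],0,1]

```text
time_s: 29.0
ee_pos: [0.4766, 0.4127, 0.0594]
tcp_rot: [-88.1, -5.0, -61.1]
wrist_force: [-9.0, -5.1, 22.0]
opening: -0.0002
```

apply_moves:
  increments:
    - [[0,0.15,0],0,1]
    - [[0,0.15,0],0,1]
    - [[0,0.15,0],0,1]
    - [[0,0.15,0],0,1]
    - [[0,0.15,0],0,1]
    - [[0,0.15,0],0,1]
    - [[0,0.15,0],0,1]
    - [[0,0.15,0],0,1]

```text
time_s: 29.67
ee_pos: [0.4767, 0.4127, 0.0594]
tcp_rot: [-88.3, -4.5, -61.2]
wrist_force: [-8.5, -4.9, 21.4]
opening: -0.0003
```

apply_moves:
  increments:
    - [[0,0.15,0],0,1]
    - [[0,0.15,0],0,1]
    - [[0,0.15,0],0,1]
    - [[0,0.15,0],0,1]
    - [[0,0.15,0],0,1]
    - [[0,0.15,0],0,1]
    - [[0,0.15,0],0,1]
    - [[0,0.15,0],0,1]

```text
time_s: 30.33
ee_pos: [0.4768, 0.4126, 0.0594]
tcp_rot: [-88.5, -4.1, -61.3]
wrist_force: [-8.7, -4.8, 22.3]
opening: 0.0002
```

Run:
```python
from h import *
save('side','s21.png')
cv2.imwrite('pics/s21c.png',cv2.resize(cv2.imread('pics/s21.png')[300:480,250:450],None,fx=3,fy=3))
```

```text
(no output)
```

View pics/s21c.png

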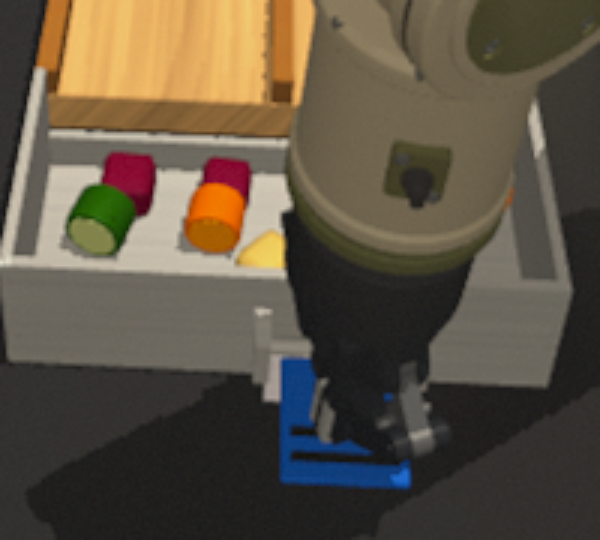

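apply_moves:
  increments:
    - [[0,0.15,0],0,1]
    - [[0,0.15,0],0,1]
    - [[0,0.15,0],0,1]
    - [[0,-1.5,0],0,1]
    - [[0,-2.5,0],0,1]
    - [[0,-3,0],0,1]
    - [[0,-3,0],0,1]
    - [[0,-3,0],0,1]

```text
time_s: 31.05
ee_pos: [0.4684, 0.4145, 0.1853]
tcp_rot: [-89.3, -4.3, -61.5]
wrist_force: [0.8, 0.4, 0.2]
opening: -0.0001
```

apply_moves:
  increments:
    - [[2,-2,1],0,1]
    - [[2,-2,2],0,1]
    - [[2,0,3],0,1]
    - [[2,0,3],0,1]
    - [[2,0,3],0,1]
    - [[0,0,0],0,1]
    - [[0,0,0],0,1]

```text
time_s: 31.63
ee_pos: [0.6263, 0.3883, 0.2402]
tcp_rot: [-89.0, -4.1, -61.2]
wrist_force: [0.1, -0.1, 0.3]
opening: 0.0004
```

Run:
```python
from h import *
save('side','s22.png');save('top','t22.png');s=cur()[2];print(s['ee_pos'],s['wrist_force'],s['time_s'])
```

```text
[0.62504222 0.38823488 0.24013588] [ 0.03069663 -0.85224404  0.60154263] 31.7333
```

View pics/s22.png

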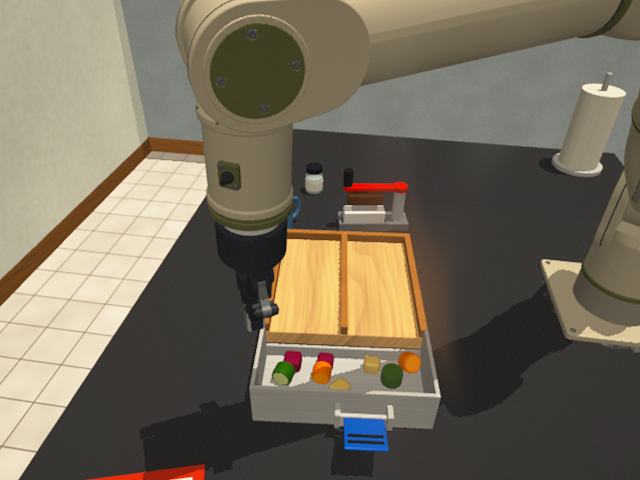

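View pics/t22.png

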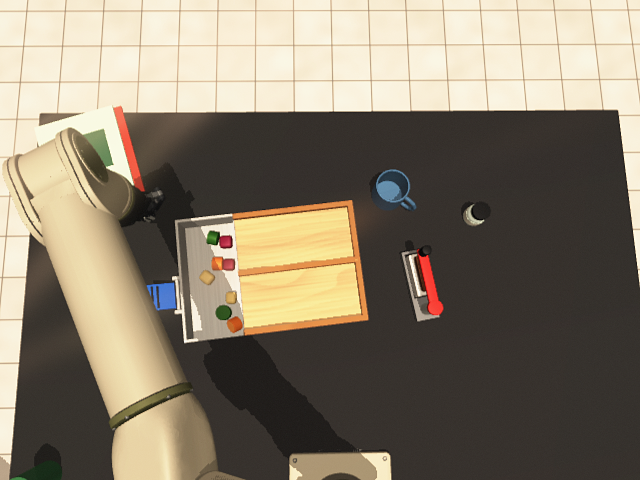

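```bash
python3 -c "
from h import *
print(ctrl.hand_in())"
```

```text
the job is handed in; nothing more can be done
None
```

The job is done and handed in at about 31.7 s of the 184 s allowed. No verdict is reported back.

- **Lever open:** I swung the clamp open until it pushed back with about 15 N. It measured about 100° from the dock axis, which is 1.75 rad.
- **Sweep:** I swept both bays with the pusher, one pass each. All eight pieces were there at the start. The last pictures show all eight in the tray and both bays empty. The gripper stayed above the food throughout, with only the pusher touching it.
- **Dock and lever shut:** The pusher is back in its socket at the same height as when I picked it up. I then swung the lever to its shut stop. It measured 10.3° against a dock axis of 10.7°, within my measuring error of about 0.5°.
- **Pedal:** I pressed it to its stop and held it about 2 s at roughly 20 N, with a brief peak of 54 N at first contact. The final side picture shows it back at its rest position.
- **Mug and jar:** Both appear in the same place as at the start. The arm was touching nothing at hand-in.

**What disagreed:**
- The pedal sits about 30 mm toward board −x from the middle of the tray wall, not in the middle as described. I pressed it where the two cameras showed it.
- The lever started about 3° short of fully shut, by my measurement.
- The tool picked up a tilt of about 5° while pushing the lever against its stop. It did not affect anything that I could see.

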